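Set up the clean-check viewer

TASK

Set up the viewer for a room clean-check: lay every sample cassette from the mat in the tray as one straight, overlapping shingled row, the first with its coloured end up against the tall end wall and each next one resting on the one before by about a third of its length, all coloured ends towards that wall and left showing. Holding the blue pusher, nudge the coated reference plate across the viewer until it lies square in the corner, touching both fences; never touch the plate with the gripper itself. Then hang the pusher by its handle on the twin-prong hook, and leave the bottle, filter and case undisturbed.

Things in the scene. Friction and masses are not known exactly. Their poses are not given: they have to be found in the camera images.
- viewer: Fixed grey viewing panel with a white field, 240 (x) x 210 (y) x 14 mm thick; origin at the centre of its underside, on the table. Two aluminium fences, 15 mm wide and standing 10 mm above the panel's top, form a square inside corner at its +x, +y end: one fence runs along y (its inner face looks to -x), one along x (inner face looks to -y).
- corner (a point): The inside corner where the two fences' inner faces meet, at the level of the panel's top (14 mm above the table), at (95, 85) mm in the viewer's frame; its axes are the viewer's. The fences run from it 155 mm towards -y and 185 mm towards -x.
- plate: Loose dark-rimmed amber reference plate, 120 (x) x 90 (y) x 8 mm, 0.22 kg, lying on the panel; origin at the centre of its underside. Its centre starts 25 to 60 mm short of its seated place along each axis, and it is turned by up to 0.35 rad; its 120 mm side belongs along the viewer's x, so when seated its centre lies 60 mm (x) and 45 mm (y) back from the corner. It is to be moved only by the pusher.
- pusher: Loose blue pusher, 0.25 kg, standing upright on the table: a foot 30 (x) x 100 (y) x 20 mm high whose flat +x and -x faces do the pushing, two legs (12 mm wide, at y = +-44 mm, up to 74 mm) and a handle bar along y, 14 mm thick (x), 100 mm long (y), from 74 to 98 mm above the foot's underside. The opening under the bar is 76 mm wide and 54 mm high. Origin at the centre of the foot's underside, z up.
- handle (a point): Middle of the underside of the pusher's handle bar, 74 mm above the foot's underside.
- hook: Fixed hook stand: a post on a foot plate carrying two parallel steel prongs, 8 mm thick, that point to the stand's -x at y = +-25 mm, centre line 121 mm above the table. They reach from the post's crossbar (x = 0) to x = -70 mm, where the tips turn up to 138 mm above the table. Nothing of the stand is higher. Origin on the table below the prongs' roots.
- hook_seat (a point): The point midway between the prongs, on the level of their tops (125 mm above the table), 34 mm out from their roots: where the middle of the handle's underside comes to rest, the bar lying across both prongs. Axes as the stand's.
- tray: Fixed flat grey tray, 280 (x) x 80 (y) mm, floor 4 mm thick, no side walls; a 24 mm tall end wall at its +x end, a low 8 mm lip at the -x end. Origin at the centre of the underside.
- tray_stop (a point): Middle of the foot of the tall end wall's inner face, on the tray's floor, at x = 134 mm in the tray's frame.
- mat: Fixed black rubber mat, 320 x 100 x 3 mm, on which the cassettes lie at first, side by side about 76 mm apart. Origin at the centre of the underside.
- cassette_A: Loose white sample cassette, a flat stiff slab 80 (x) x 50 (y) x 8 mm, 0.05 kg, with a coloured (red) end zone 26 mm long at its +x end; origin at the centre of its underside. Three or four of the four cassettes are present.
- cassette_B: Loose white sample cassette, a flat stiff slab 80 (x) x 50 (y) x 8 mm, 0.05 kg, with a coloured (yellow) end zone 26 mm long at its +x end; origin at the centre of its underside. Three or four of the four cassettes are present.
- cassette_C: Loose white sample cassette, a flat stiff slab 80 (x) x 50 (y) x 8 mm, 0.05 kg, with a coloured (green) end zone 26 mm long at its +x end; origin at the centre of its underside. Three or four of the four cassettes are present.
- cassette_D: Loose white sample cassette, a flat stiff slab 80 (x) x 50 (y) x 8 mm, 0.05 kg, with a coloured (orange) end zone 26 mm long at its +x end; origin at the centre of its underside. Three or four of the four cassettes are present.
- bottle: Bystander: green bottle, 60 mm across, 160 mm tall; origin at the centre of its foot.
- filter: Bystander: grey filter canister, 84 mm across, 55 mm tall; origin at the centre of its underside.
- case: Bystander: black case, 90 x 170 x 55 mm; origin at the centre of its underside.
There are look-alikes about, which are no part of the job. There is more than one size of the plate; the one meant has the size given above. Several things have the shape of the hook; the one meant has the colours described above.

How it is judged:
On the way:
1. the plate lies square against both fences with the pusher still beside it (x of plate in the frame of corner above -0.0622 m and y of plate in the frame of corner above -0.0472 m and angle between the x axis of plate and the x axis of viewer, either way round below 0.03 rad and angle between plate's own z axis and vertical below 0.05 rad and horizontal distance between pusher and plate below 0.13 m and height (world z) of pusher below 0.05 m), for 0.1 s.
At the end, for the whole second after the job is handed in: All cassettes in tray, coloured ends to the tall wall, within 16 mm of its midline: first within 10 mm of the wall, each next resting on one 42-70 mm nearer it; plate within 2.2 mm of both fences, 0.03 rad square; pusher hung at rest across both prongs, 30 mm along, 20 sideways, tilt under 0.25 rad ((x of tray_stop in the frame of cassette_A below 0.05 m or (x of cassette_B in the frame of cassette_A between 0.042 and 0.07 m and z of cassette_B in the frame of cassette_A below -0.002 m) or (x of cassette_C in the frame of cassette_A between 0.042 and 0.07 m and z of cassette_C in the frame of cassette_A below -0.002 m) or (x of cassette_D in the frame of cassette_A between 0.042 and 0.07 m and z of cassette_D in the frame of cassette_A below -0.002 m)) and x of tray_stop in the frame of cassette_A above 0.03 m and y of cassette_A in the frame of tray between -0.016 and 0.016 m and z of each of cassette_A, cassette_B, cassette_C, cassette_D in the frame of tray below 0.02 m and angle between the x axis of each of cassette_A, cassette_B, cassette_C, cassette_D and the x axis of tray, either way round below 0.3 rad and linear speed of each of cassette_A, cassette_B, cassette_C, cassette_D, plate below 0.02 m/s and (x of tray_stop in the frame of cassette_B below 0.05 m or (x of cassette_A in the frame of cassette_B between 0.042 and 0.07 m and z of cassette_A in the frame of cassette_B below -0.002 m) or (x of cassette_C in the frame of cassette_B between 0.042 and 0.07 m and z of cassette_C in the frame of cassette_B below -0.002 m) or (x of cassette_D in the frame of cassette_B between 0.042 and 0.07 m and z of cassette_D in the frame of cassette_B below -0.002 m)) and x of tray_stop in the frame of cassette_B above 0.03 m and y of cassette_B in the frame of tray between -0.016 and 0.016 m and (x of tray_stop in the frame of cassette_C below 0.05 m or (x of cassette_A in the frame of cassette_C between 0.042 and 0.07 m and z of cassette_A in the frame of cassette_C below -0.002 m) or (x of cassette_B in the frame of cassette_C between 0.042 and 0.07 m and z of cassette_B in the frame of cassette_C below -0.002 m) or (x of cassette_D in the frame of cassette_C between 0.042 and 0.07 m and z of cassette_D in the frame of cassette_C below -0.002 m)) and x of tray_stop in the frame of cassette_C above 0.03 m and y of cassette_C in the frame of tray between -0.016 and 0.016 m and (x of tray_stop in the frame of cassette_D below 0.05 m or (x of cassette_A in the frame of cassette_D between 0.042 and 0.07 m and z of cassette_A in the frame of cassette_D below -0.002 m) or (x of cassette_B in the frame of cassette_D between 0.042 and 0.07 m and z of cassette_B in the frame of cassette_D below -0.002 m) or (x of cassette_C in the frame of cassette_D between 0.042 and 0.07 m and z of cassette_C in the frame of cassette_D below -0.002 m)) and x of tray_stop in the frame of cassette_D above 0.03 m and y of cassette_D in the frame of tray between -0.016 and 0.016 m and horizontal distance between cassette_A and cassette_B above 0.038 m and horizontal distance between each of cassette_A, cassette_B and cassette_C above 0.038 m and horizontal distance between each of cassette_A, cassette_B, cassette_C and cassette_D above 0.038 m and x of plate in the frame of corner above -0.0622 m and y of plate in the frame of corner above -0.0472 m and angle between the x axis of plate and the x axis of viewer, either way round below 0.03 rad and angle between plate's own z axis and vertical below 0.05 rad and x of handle in the frame of hook_seat between -0.032 and 0.03 m and y of handle in the frame of hook_seat between -0.02 and 0.02 m and z of handle in the frame of hook_seat between -0.008 and 0.008 m and contact force between pusher and hook above 0.5 N and angle between pusher's own z axis and vertical below 0.25 rad and linear speed of pusher below 0.03 m/s); the robot touches nothing.
It fails at once if the gripper or arm touches the reference plate (contact force between any of the fingers, the arm and plate above 0.5 N).
It fails at once if the bottle is moved more than 30 mm (distance of bottle from where it was at the start of the episode above 0.03 m).
It fails at once if the filter is moved more than 30 mm (distance of filter from where it was at the start of the episode above 0.03 m).
It fails at once if the case is moved more than 30 mm (distance of case from where it was at the start of the episode above 0.03 m).
Of cassette_A, cassette_B, cassette_C, cassette_D only 3 to 4 are there at a start; the rules pass over those that are not, and their reading is None.
At some moment in a run one of plate may be knocked a few centimetres aside while the robot is not near it.
It also fails if it takes over 210 s, if anything falls off the work surface, if the arm or the gripper's body presses on something with over 40 N, if the wrist force passes 120 N, or if a joint passes its speed limit or range.

ROBOT

A 7-joint arm with a two-finger parallel gripper is mounted at the origin on the work surface. World frame = base frame: x ahead of the robot, y to its left, z up, the work surface at z = 0. Lengths are in m, angles in rad, forces in N, time in s.
With the tool pointing down it reaches from about 0.35 to 0.9 m from the base axis. Payload 8.1 kg.
Tool frame: the origin (TCP) lies between the finger pads; the fingertips stand 19 mm ahead of it and the grasp point (between the pads) is the TCP; y points along the fingers, x is the direction in which the jaws open and shut, and the axes are right-handed (so a half turn about y gives the same grasp; the last joint's range is limited). The gripper opens to 92 mm and grips with 3 to 60 N. Pads are 19 mm wide; open, the fingers measure 130 mm over their backs; the gripper's body (75 mm by 190 mm) begins 47 mm behind the grasp point.
Start: joints at [-1.229, 0.434, 0.025, 1.573, -0.012, 1.134, -0.075], TCP at [0.269, 0.564, 0.246] pointing down, gripper open.
Joint ranges: [-2.62, 2.62], [-0.44, 2.09], [-1.27, 1.32], [0.08, 2.57], [-1.32, 4.46], [0.12, 2], [-2.74, 2.74]. Speed limits (rad/s): [2.22, 2.22, 3.01, 3.01, 3.14, 3.14, 3.14].

INTERFACE

Orientations are given as a rotation vector (axis times angle).
In Python, from cell import arm gives the robot as it stands.
- The arm moves only by the tool move_arm, never from a script. Its argument "series" is a list of rows, each an object of numbers: "x", "y", "z": the shift along the tool's x, y, z in cm; "rx", "ry", "rz": the turn, a rotation vector about the tool's x, y, z in rad. In form: [{"x": .., "y": .., "z": .., "rx": .., "ry": .., "rz": ..}, ...]. A call has 1 to 12 rows; each row shifts and turns the pose as measured when the row begins, along the tool's axes as they then stand; what a row does not reach is not made up. A row lasts 1/8 s, in which the tool goes at most 62.5 mm and 10.7 degrees, less where a joint would pass 70% of its speed; a pose out of reach is approached as far as the arm can. A call is refused whole if a number of a shift passes 6.25 or a number of a turn 0.188, either way. A call with a gripper value outside its range is refused whole. "jaw" is the finger opening in cm, from 0 to 9.18, set as the call begins (left out, the last holds). The fingers move at their own pace and stop on an object; "newtons" is the grip in N (left out, the last holds). Time passes only in rows, so rows that do not move let the fingers close. It gives the time, the measured TCP pose, the force and the opening at its end, in the units of the state.
- arm.observe(): the state, without advancing time (a new reading comes with each control period).
- arm.get_image(name): name is "side" or "top"; returns the picture (480x640x3 uint8, blue, green, red); there is no depth.
- arm.camera_params(name): a dict with "K" (3x3 intrinsics, pixels), "R" (3x3) and "t" (3): a world point X has camera coordinates R X + t. Camera axes: x right, y down, z forward; pixel columns grow to the right and rows downward; lengths in m; the calibration is good to about 2 mm. A picture is of the moment at which its call begins. camera_params takes no time and is no camera call.
- arm.sign_off(): hands the job in, once; it reports no verdict.
The state is a dict: "clock": time; "joints": joint angles; "dq": joint speeds; "joint_efforts": joint torques, N m; "position": TCP position; "ee_rot": TCP orientation; "force": force on the tool from outside, world axes, zero at the start; "ft_torque": the same for the moment, N m; "width": opening from 0.0 (shut) to 1.0 (fully open).
Only numpy, scipy, OpenCV 4.12 (cv2) and the standard library are available. Lean on these libraries where they do the work, as an engineer would, in place of code of your own. Each camera call takes 0.05 s, during which the arm holds its last target.

## Working session

There is one attempt and no reset: what is moved stays moved. The work goes in short steps, Python scripts to look and compute and a tool call to move; the robot and the scene stay as the last step left them, time stands still between calls to the robot, and variables do not carry over. Pictures are saved under pics/ and viewed, and the job is handed in when it is done.

Besides the shell and the picture viewer there is one more tool, called after ">>>" as name([rows], argument=value, ...), one row to a line, values as JSON. move_arm: Moves the arm, as the interface text tells. Its arguments: {"type":"object","properties":{"series":{"type":"array","items":{"type":"object","properties":{"x":{"type":"number"},"y":{"type":"number"},"z":{"type":"number"},"rx":{"type":"number"},"ry":{"type":"number"},"rz":{"type":"number"}}}},"jaw":{"type":"number"},"newtons":{"type":"number"}},"required":["series"]}

```bash
ls; mkdir -p pics; python3 - <<'E'
from cell import arm
import cv2
for n in("side","top"):
    cv2.imwrite(f"pics/{n}0.png",arm.get_image(n)); p=arm.camera_params(n); print(n,p)
print(arm.observe())
E
```

```text
pics
side {'K': array([[549.74002347,   0.        , 324.51134314],
       [  0.        , 549.74002347, 235.51460074],
       [  0.        ,   0.        ,   1.        ]]), 'R': array([[ 0.96071565, -0.27750635,  0.00395884],
       [-0.14451554, -0.51238299, -0.84650985],
       [ 0.2369403 ,  0.81268315, -0.53235833]]), 't': array([-0.48407747,  0.22862149,  1.0026258 ])}
top {'K': array([[492.3213352 ,   0.        , 323.62593172],
       [  0.        , 492.3213352 , 253.05775241],
       [  0.        ,   0.        ,   1.        ]]), 'R': array([[-9.14969898e-03, -9.99957945e-01, -6.25191167e-04],
       [-9.97638747e-01,  9.17103345e-03, -6.80648485e-02],
       [ 6.80677197e-02,  9.42057687e-07, -9.97680703e-01]]), 't': array([0.10478858, 0.56055671, 1.19302592])}
{'clock': 0.1, 'joints': array([-1.22860227,  0.43516665,  0.02497832,  1.57395887, -0.0116041 ,
        1.13398727, -0.07507366]), 'dq': array([-0.00043511, -0.00020086, -0.00014436, -0.00324093,  0.00133173,
        0.00076885, -0.0012281 ]), 'joint_efforts': array([ 3.40613260e-03, -6.69127107e+01,  9.88482758e-01, -3.15142608e+01,
       -6.04253984e-02,  3.74032056e-02,  6.90468619e-05]), 'position': array([0.26879091, 0.56380081, 0.24503346]), 'ee_rot': array([-1.38826321, -0.87481026,  0.87660161]), 'force': array([-0.99988185, -0.06040199,  0.29519229]), 'ft_torque': array([-0.01164374,  0.0128163 ,  0.00877626]), 'width': 0.99783604259551}
```

View pics/top0.png

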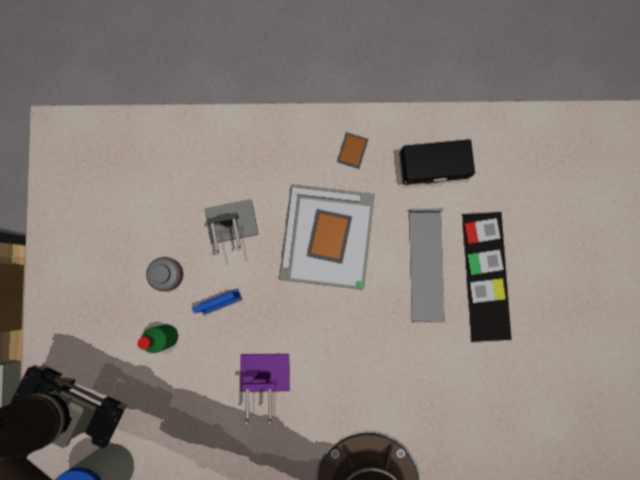

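View pics/side0.png

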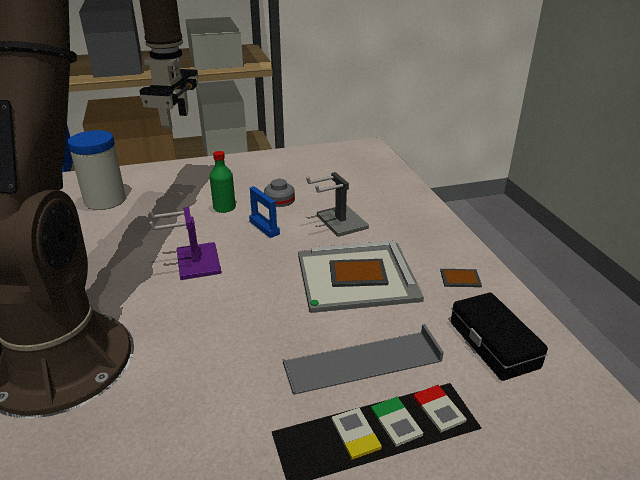

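```bash
python3 - <<'E'
from scipy.spatial.transform import Rotation as R
print(R.from_rotvec([-1.38826321, -0.87481026,  0.87660161]).as_matrix())
E
```

```text
[[ 4.30315522e-01 -4.77076039e-04 -9.02678417e-01]
 [ 9.02677504e-01 -1.28966723e-03  4.30315768e-01]
 [-1.36944812e-03 -9.99999055e-01 -1.24318020e-04]]
```

```bash
cat > h.py <<'E'
import numpy as np, cv2
from cell import arm
from scipy.spatial.transform import Rotation as Rot
def bp(n,u,v,z):
    p=arm.camera_params(n); K,R,t=p["K"],p["R"],p["t"]
    d=R.T@np.linalg.inv(K)@np.array([u,v,1.]); c=-R.T@t
    return c+d*(z-c[2])/d[2]
def pj(n,X):
    p=arm.camera_params(n); q=p["K"]@(p["R"]@np.asarray(X,float)+p["t"]); return q[:2]/q[2]
def crop(img,u0,v0,u1,v1,s,name):
    c=cv2.resize(img[v0:v1,u0:u1],None,fx=s,fy=s,interpolation=cv2.INTER_CUBIC); cv2.imwrite(f"pics/{name}.png",c)
def st():
    o=arm.observe(); R=Rot.from_rotvec(o["ee_rot"]).as_matrix(); return o,R
E
python3 - <<'E'
from h import *
im=cv2.imread("pics/top0.png"); crop(im,400,190,520,350,3.7,"c1"); crop(im,270,170,390,300,4.5,"c2"); crop(im,180,190,270,330,4.2,"c3")
E
```

```text
(no output)
```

View pics/c1.png

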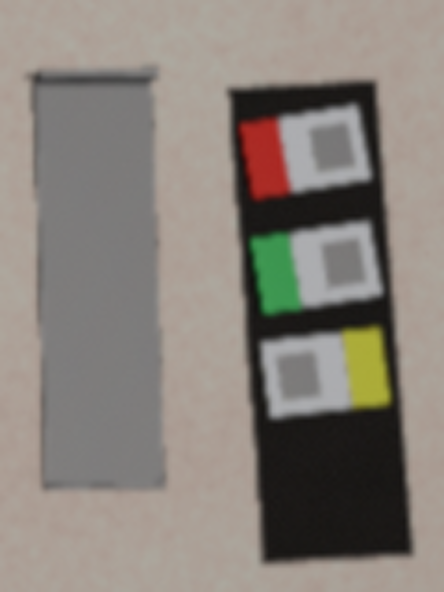

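View pics/c2.png

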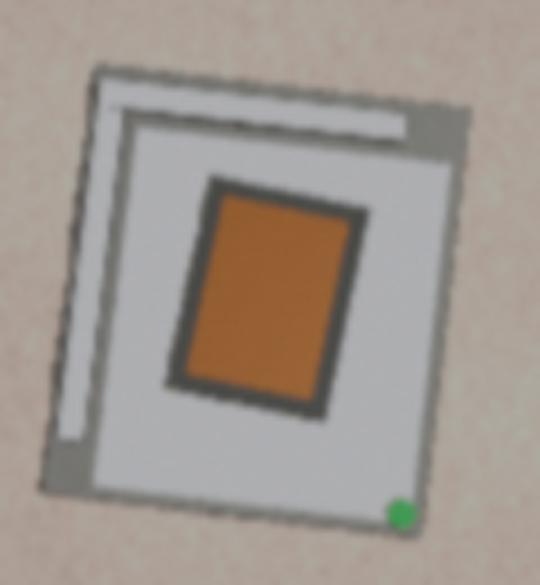

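View pics/c3.png

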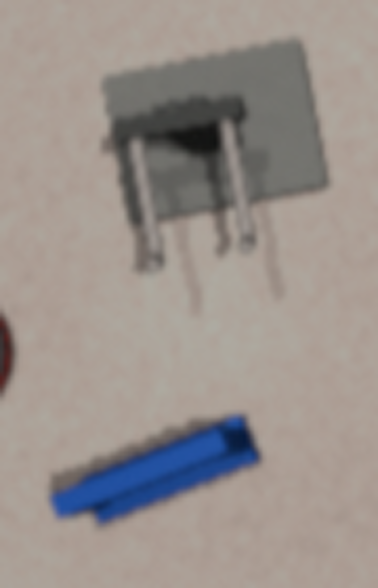

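```bash
cat >> h.py <<'E'
from scipy.optimize import least_squares
def fit(obs, g):  # obs: list of (cam,(u,v),(lx,ly,z)); pose x,y,yaw
    def X(p,l): 
        c,s=np.cos(p[2]),np.sin(p[2]); return [p[0]+c*l[0]-s*l[1],p[1]+s*l[0]+c*l[1],l[2]]
    r=least_squares(lambda p: np.concatenate([pj(c,X(p,l))-np.array(uv) for c,uv,l in obs]),g)
    return r.x, np.sqrt(np.mean(r.fun**2))
def box(im,cam,p,cx,cy,lx,ly,z0,z1,col=(255,0,255)):
    c,s=np.cos(p[2]),np.sin(p[2]); P=[]
    for z in(z0,z1):
        for a,b in((1,1),(1,-1),(-1,-1),(-1,1)):
            l=(cx+a*lx/2,cy+b*ly/2); P.append(pj(cam,[p[0]+c*l[0]-s*l[1],p[1]+s*l[0]+c*l[1],z]))
    P=[tuple(int(round(k*16)) for k in q) for q in P]
    for i in range(4):
        cv2.line(im,P[i],P[(i+1)%4],col,1,cv2.LINE_AA,4);cv2.line(im,P[4+i],P[4+(i+1)%4],col,1,cv2.LINE_AA,4);cv2.line(im,P[i],P[4+i],col,1,cv2.LINE_AA,4)
E
cat > fit0.py <<'E'
from h import *
def up(l,u0,v0,s): return [(u0+(a+.5)/s-.5, v0+(b+.5)/s-.5) for a,b in l]
im={n:cv2.imread(f"pics/{n}0.png") for n in("top","side")}
res={}
def rect(name,px,lx,ly,z,g,order):
    sg=order
    obs=[("top",p,(a*lx/2,b*ly/2,z)) for p,(a,b) in zip(px,sg)]
    res[name],e=fit(obs,g); print(name,np.round(res[name],4),"rms px",round(e,2))
# px order image TL,TR,BR,BL. world: TL=+x+y, TR=+x-y, BR=-x-y, BL=-x+y
W=[(1,1),(1,-1),(-1,-1),(-1,1)]
# cassette with +x to +y world (yaw 90): TL = local(+x,-y), TR=(-x,-y), BR=(-x,+y), BL=(+x,+y)
Y=[(1,-1),(-1,-1),(-1,1),(1,1)]
# yaw -90: TL=(-x,+y),TR=(+x,+y),BR=(+x,-y),BL=(-x,-y)
N=[(-1,1),(1,1),(1,-1),(-1,-1)]
f=lambda l:up(l,400,190,3.7)
rect("A",f([(238,122),(358,105),(372,182),(253,199)]),.08,.05,.011,[.6,-.3,1.57],Y)
rect("C",f([(249,239),(370,222),(383,298),(264,315)]),.08,.05,.011,[.5,-.3,1.57],Y)
rect("B",f([(260,343),(380,327),(392,405),(272,420)]),.08,.05,.011,[.4,-.3,-1.57],N)
t=f([(43,488),(164,488)])
tw=f([(35,77),(157,70)])
# tray bottom corners (lip top z=.008?) and wall top z .024(+x=140)
res["tray"],e=fit([("top",t[0],(-.14,.04,.006)),("top",t[1],(-.14,-.04,.006)),("top",tw[0],(.14,.04,.024)),("top",tw[1],(.14,-.04,.024))],[.5,-.1,0]);print("tray",res["tray"],e)
f=lambda l:up(l,270,170,4.5)
rect("viewer",f([(96,66),(471,105),(418,537),(40,492)]),.24,.21,.014,[.5,.1,0],W)
rect("plate",f([(211,177),(369,209),(325,420),(165,387)]),.12,.09,.022,[.5,.1,0],W)
f=lambda l:up(l,180,190,4.2)
# pusher bar top z .098 visible face:
q=f([(52,490),(222,428),(227,446),(60,516)])
q2=f([(246,415),(261,460),(105,523)]) 
obs=[("top",q2[0],(.015,-.05,.02)),("top",q2[1],(-.015,-.05,.02)),("top",q[0],(.007,.05,.098)),("top",q[3],(-.007,.05,.098))]
res["pusher"],e=fit(obs,[.4,.4,0.3]);print("pusher",res["pusher"],e)
q=f([(138,140),(229,125)]);t=f([(152,268),(247,247)])
obs=[("top",q[0],(0,.025,.125)),("top",q[1],(0,-.025,.125)),("top",t[0],(-.07,.025,.138)),("top",t[1],(-.07,-.025,.138))]
res["hook"],e=fit(obs,[.5,.4,0.2]);print("hook",res["hook"],e)
for n in im:
    I=im[n]
    for k in"ACB": box(I,n,res[k],0,0,.08,.05,.003,.011)
    box(I,n,res["tray"],0,0,.28,.08,0,.004,(0,255,0));box(I,n,res["tray"],.137,0,.006,.08,.004,.024,(0,255,0))
    box(I,n,res["viewer"],0,0,.24,.21,0,.014,(0,255,0));box(I,n,res["viewer"],.1025,-.07+.0775+0.0,.015,.155,.014,.024,(255,0,0))
    box(I,n,res["plate"],0,0,.12,.09,.014,.022)
    box(I,n,res["pusher"],0,0,.03,.1,0,.02);box(I,n,res["pusher"],0,0,.014,.1,.074,.098)
    for s in(1,-1): box(I,n,res["hook"],-.035,s*.025,.07,.008,.117,.125)
    cv2.imwrite(f"pics/ov_{n}.png",I)
crop(im["top"],180,170,520,350,2.3,"ovt"); crop(im["side"],220,150,520,480,1.8,"ovs")
E
python3 fit0.py
```

```text
A [ 0.6141 -0.2949  1.7097] rms px 0.46
C [ 0.5357 -0.3     1.7076] rms px 0.34
B [ 0.4655 -0.3041 -1.451 ] rms px 0.31
tray [ 0.52873682 -0.15398224  0.00896705] 0.7309882669161584
viewer [ 0.6043  0.092  -0.1291] rms px 0.44
plate [ 0.6037  0.0859 -0.2167] rms px 0.31
pusher [0.44668122 0.35225054 0.34139361] 0.2671770931316334
hook [0.62878352 0.32563693 0.17181212] 0.30830886913648387
```

View pics/ovt.png

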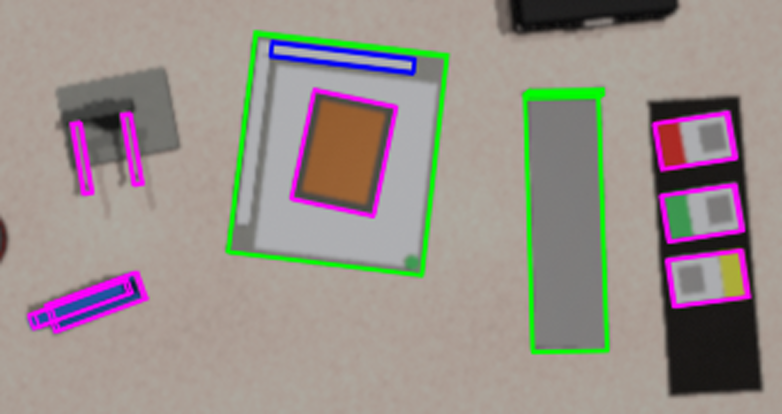

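View pics/ovs.png

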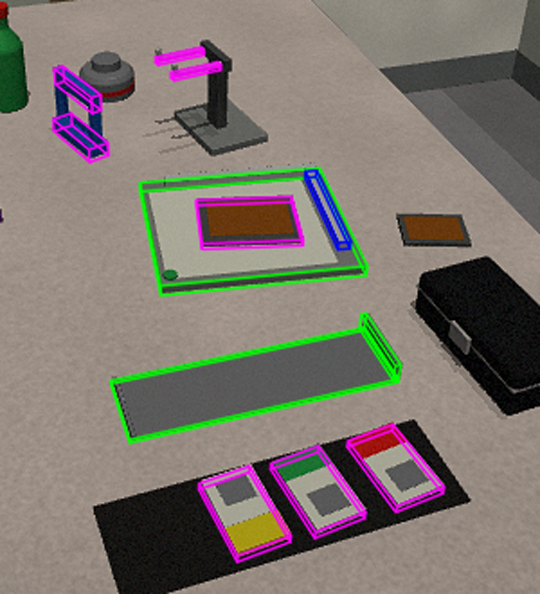

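```bash
cat >> h.py <<'E'
import json
def RT(yaw,pitch=0):  # tool x along yaw; y down; pitch = turn about tool x
    c,s=np.cos(yaw),np.sin(yaw)
    return np.array([[c,0,-s],[s,0,c],[0,-1,0]])@Rot.from_rotvec([pitch,0,0]).as_matrix()
def plan(tgts,p=None,R=None,vmax=.06):
    o,R0=st(); p=o["position"].copy() if p is None else p; R=R0 if R is None else R
    rows=[]
    for t in tgts:
        v=t[5] if len(t)>5 else vmax
        x=np.array(t[:3]); G=RT(t[3],t[4] if len(t)>4 else 0)
        w=Rot.from_matrix(R.T@G).as_rotvec(); n=int(max(1,np.ceil(np.linalg.norm(x-p)/v),np.ceil(np.linalg.norm(w)/.18)))
        for i in range(n):
            d=R.T@(x-p)/(n-i)*100
            r=dict(zip(("x","y","z","rx","ry","rz"),list(np.round(d,2))+list(np.round(w/n,3))))
            rows.append({k:float(v) for k,v in r.items() if abs(v)>1e-9})
            p=p+R@d/100; R=R@Rot.from_rotvec(w/n).as_matrix()
        rows[-1]["#"]=0
    for i in range(0,len(rows)): 
        e=rows[i].pop("#",None); print(i+1,json.dumps(rows[i]),"<-end" if e is not None else "")
def where():
    o,R=st(); x=R[:,0]; print("t",round(o["clock"],2),"p",np.round(o["position"],4),"yaw",round(np.arctan2(x[1],x[0]),4),"ydown",np.round(R[:,1],3),"F",np.round(o["force"],2),"w",round(o["width"]*9.18,2),"j7",round(o["joints"][6],2))
E
python3 - <<'E'
from h import *
print("bottle",bp("top",146,342,.16),"filter",bp("top",164,272,.05))
plan([(.5,.1,.25,-.2),(.4655,-.3041,.12,-1.451)])
E
```

```text
bottle [0.36379035 0.48315662 0.16      ] filter [0.5174587  0.48210555 0.05      ]
1 {"x": -3.55, "y": -0.05, "z": -4.54, "ry": 0.147} 
2 {"x": -2.84, "y": -0.05, "z": -5.01, "ry": 0.147} 
3 {"x": -2.08, "y": -0.05, "z": -5.37, "ry": 0.147} 
4 {"x": -1.27, "y": -0.05, "z": -5.62, "ry": 0.147} 
5 {"x": -0.43, "y": -0.05, "z": -5.74, "ry": 0.147} 
6 {"x": 0.42, "y": -0.05, "z": -5.74, "ry": 0.147} 
7 {"x": 1.26, "y": -0.05, "z": -5.62, "ry": 0.147} 
8 {"x": 2.07, "y": -0.05, "z": -5.37, "ry": 0.147} 
9 {"x": 2.84, "y": -0.06, "z": -5.01, "ry": 0.147} <-end
10 {"x": 0.58, "y": 1.62, "z": -5.04, "ry": 0.156} 
11 {"x": 1.36, "y": 1.62, "z": -4.88, "ry": 0.156} 
12 {"x": 2.1, "y": 1.62, "z": -4.61, "ry": 0.156} 
13 {"x": 2.8, "y": 1.63, "z": -4.23, "ry": 0.156} 
14 {"x": 3.42, "y": 1.63, "z": -3.74, "ry": 0.156} 
15 {"x": 3.96, "y": 1.63, "z": -3.16, "ry": 0.156} 
16 {"x": 4.41, "y": 1.63, "z": -2.51, "ry": 0.156} 
17 {"x": 4.74, "y": 1.63, "z": -1.79, "ry": 0.156} <-end
```

>>> move_arm([
  {"x": -3.55,"z": -4.54,"ry": 0.147},
  {"x": -2.84,"z": -5.0,"ry": 0.147},
  {"x": -2.1,"z": -5.4,"ry": 0.147},
  {"x": -1.3,"z": -5.6,"ry": 0.147},
  {"x": -0.4,"z": -5.7,"ry": 0.147},
  {"x": 0.4,"z": -5.7,"ry": 0.147},
  {"x": 1.3,"z": -5.6,"ry": 0.147},
  {"x": 2.1,"z": -5.4,"ry": 0.147},
  {"x": 2.8,"z": -5.0,"ry": 0.147},
])

```text
invalid input
```

```bash
python3 - <<'E'
from h import *
where()
plan([(.4655,-.3041,.12,-1.451),(.4655,-.3041,.026,-1.451)])
E
```

```text
t 0.1 p [0.2688 0.5638 0.245 ] yaw 1.126 ydown [-0.    -0.001 -1.   ] F [-1.   -0.06  0.3 ] w 9.16 j7 -0.08
1 {"x": -4.66, "y": 0.84, "z": -3.67, "ry": 0.172} 
2 {"x": -3.96, "y": 0.84, "z": -4.42, "ry": 0.172} 
3 {"x": -3.15, "y": 0.84, "z": -5.03, "ry": 0.172} 
4 {"x": -2.24, "y": 0.84, "z": -5.49, "ry": 0.172} 
5 {"x": -1.27, "y": 0.84, "z": -5.79, "ry": 0.172} 
6 {"x": -0.26, "y": 0.84, "z": -5.93, "ry": 0.172} 
7 {"x": 0.76, "y": 0.84, "z": -5.88, "ry": 0.172} 
8 {"x": 1.75, "y": 0.84, "z": -5.67, "ry": 0.172} 
9 {"x": 2.69, "y": 0.84, "z": -5.29, "ry": 0.172} 
10 {"x": 3.56, "y": 0.83, "z": -4.75, "ry": 0.172} 
11 {"x": 4.32, "y": 0.83, "z": -4.07, "ry": 0.172} 
12 {"x": 4.95, "y": 0.83, "z": -3.27, "ry": 0.172} 
13 {"x": 5.44, "y": 0.83, "z": -2.38, "ry": 0.172} 
14 {"x": 5.76, "y": 0.83, "z": -1.41, "ry": 0.172} 
15 {"x": 5.92, "y": 0.83, "z": -0.41, "ry": 0.172} <-end
16 {"y": 4.7} 
17 {"y": 4.7} <-end
```

Perhaps all six keys are required.

>>> move_arm([
  {"x": -3.55,"y": 0,"z": -4.54,"rx": 0,"ry": 0.147,"rz": 0},
  {"x": -2.84,"y": 0,"z": -5.0,"rx": 0,"ry": 0.147,"rz": 0},
  {"x": -2.1,"y": 0,"z": -5.4,"rx": 0,"ry": 0.147,"rz": 0},
  {"x": -1.3,"y": 0,"z": -5.6,"rx": 0,"ry": 0.147,"rz": 0},
  {"x": -0.4,"y": 0,"z": -5.7,"rx": 0,"ry": 0.147,"rz": 0},
  {"x": 0.4,"y": 0,"z": -5.7,"rx": 0,"ry": 0.147,"rz": 0},
  {"x": 1.3,"y": 0,"z": -5.6,"rx": 0,"ry": 0.147,"rz": 0},
  {"x": 2.1,"y": 0,"z": -5.4,"rx": 0,"ry": 0.147,"rz": 0},
  {"x": 2.8,"y": 0,"z": -5.0,"rx": 0,"ry": 0.147,"rz": 0},
])

```text
clock: 1.23
position: [0.4956, 0.087, 0.2426]
ee_rot: [-1.565, 0.183, -0.178]
force: [0.5, 0.7, 0.4]
width: 0.998
```

```bash
sed -i 's/^            rows.append.*/            rows.append({k:float(v)+0. for k,v in r.items()})/' h.py; python3 - <<'E'
from h import *
where()
plan([(.4655,-.3041,.12,-1.451),(.4655,-.3041,.026,-1.451)])
E
```

```text
t 1.23 p [0.4956 0.087  0.2426] yaw -0.23 ydown [-0.004 -0.001 -1.   ] F [0.5  0.67 0.38] w 9.16 j7 -0.36
1 {"x": 0.86, "y": 1.76, "z": -5.53, "rx": 0.001, "ry": 0.174, "rz": 0.0} 
2 {"x": 1.81, "y": 1.76, "z": -5.3, "rx": 0.001, "ry": 0.174, "rz": 0.0} 
3 {"x": 2.7, "y": 1.75, "z": -4.91, "rx": 0.001, "ry": 0.174, "rz": 0.0} 
4 {"x": 3.51, "y": 1.75, "z": -4.37, "rx": 0.001, "ry": 0.174, "rz": 0.0} 
5 {"x": 4.21, "y": 1.75, "z": -3.69, "rx": 0.001, "ry": 0.174, "rz": 0.0} 
6 {"x": 4.79, "y": 1.75, "z": -2.91, "rx": 0.001, "ry": 0.174, "rz": 0.0} 
7 {"x": 5.22, "y": 1.75, "z": -2.03, "rx": 0.001, "ry": 0.174, "rz": 0.0} <-end
8 {"x": 0.0, "y": 4.7, "z": 0.0, "rx": 0.0, "ry": 0.0, "rz": 0.0} 
9 {"x": 0.0, "y": 4.7, "z": 0.0, "rx": 0.0, "ry": 0.0, "rz": 0.0} <-end
```

>>> move_arm([
  {"x": 0.86,"y": 1.76,"z": -5.5,"rx": 0,"ry": 0.174,"rz": 0},
  {"x": 1.8,"y": 1.76,"z": -5.3,"rx": 0,"ry": 0.174,"rz": 0},
  {"x": 2.7,"y": 1.75,"z": -4.9,"rx": 0,"ry": 0.174,"rz": 0},
  {"x": 3.5,"y": 1.75,"z": -4.4,"rx": 0,"ry": 0.174,"rz": 0},
  {"x": 4.2,"y": 1.75,"z": -3.7,"rx": 0,"ry": 0.174,"rz": 0},
  {"x": 4.8,"y": 1.75,"z": -2.9,"rx": 0,"ry": 0.174,"rz": 0},
  {"x": 5.2,"y": 1.75,"z": -2.0,"rx": 0,"ry": 0.174,"rz": 0},
  {"x": 0,"y": 0,"z": 0,"rx": 0,"ry": 0,"rz": 0},
])

```text
clock: 2.22
position: [0.4576, -0.3192, 0.1164]
ee_rot: [-1.248, 1.152, -1.155]
force: [0.2, 1.0, -0.0]
width: 0.997
```

```bash
python3 - <<'E'
from h import *
where()
plan([(.4655,-.3041,.04,-1.451)])
for n in ("top","side"):
    cv2.imwrite(f"pics/{n}1.png",arm.get_image(n))
E
```

```text
t 2.23 p [ 0.4576 -0.3192  0.1164] yaw -1.495 ydown [-0.001 -0.004 -1.   ] F [ 0.16  1.02 -0.04] w 9.16 j7 -0.48
1 {"x": -0.74, "y": 3.82, "z": 0.46, "rx": 0.001, "ry": -0.022, "rz": 0.002} 
2 {"x": -0.72, "y": 3.82, "z": 0.47, "rx": 0.001, "ry": -0.022, "rz": 0.002} <-end
```

View pics/side1.png

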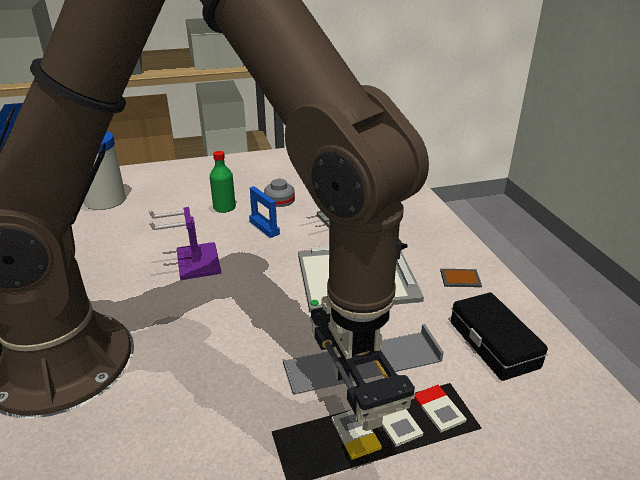

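>>> move_arm([
  {"x": -0.74,"y": 3.0,"z": 0.46,"rx": 0,"ry": -0.022,"rz": 0},
  {"x": -0.72,"y": 3.0,"z": 0.46,"rx": 0,"ry": -0.022,"rz": 0},
  {"x": 0,"y": 0.3,"z": 0,"rx": 0,"ry": 0,"rz": 0},
  {"x": 0,"y": 0,"z": 0,"rx": 0,"ry": 0,"rz": 0},
])

```text
clock: 2.82
position: [0.4709, -0.2939, 0.0545]
ee_rot: [-1.268, 1.104, -1.106]
force: [0.1, -0.4, -0.1]
width: 1.002
```

```bash
python3 - <<'E'
from h import *
where()
plan([(.4655,-.3041,.024,-1.451,0,.02)])
im=arm.get_image("top"); crop(im,400,190,560,350,4,"c4")
E
```

```text
t 2.83 p [ 0.4709 -0.2939  0.0545] yaw -1.4308 ydown [ 0.004  0.002 -1.   ] F [ 0.14 -0.42 -0.14] w 9.2 j7 -0.4
1 {"x": 0.47, "y": 1.52, "z": -0.34, "rx": -0.002, "ry": 0.01, "rz": -0.001} 
2 {"x": 0.47, "y": 1.52, "z": -0.34, "rx": -0.002, "ry": 0.01, "rz": -0.001} <-end
```

View pics/c4.png

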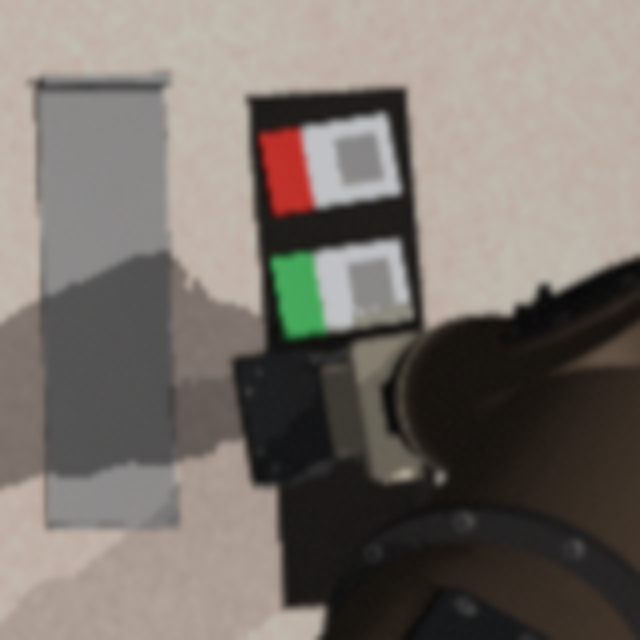

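```bash
python3 - <<'E'
from h import *
where(); print(np.round(arm.observe()["dq"],3))
plan([(.4655,-.3041,.024,-1.451,0,.02)])
E
```

```text
t 2.88 p [ 0.471  -0.2938  0.0546] yaw -1.4308 ydown [ 0.004  0.002 -1.   ] F [ 0.43  0.24 -0.26] w 9.19 j7 -0.4
[ 0.003 -0.004  0.009 -0.006 -0.004 -0.002  0.   ]
1 {"x": 0.47, "y": 1.53, "z": -0.35, "rx": -0.002, "ry": 0.01, "rz": -0.001} 
2 {"x": 0.48, "y": 1.53, "z": -0.34, "rx": -0.002, "ry": 0.01, "rz": -0.001} <-end
```

>>> move_arm([
  {"x": 0.8,"y": 0.5,"z": -0.6,"rx": 0,"ry": 0.02,"rz": 0},
  {"x": 0,"y": 0,"z": 0,"rx": 0,"ry": 0,"rz": 0},
  {"x": 0,"y": 0,"z": 0,"rx": 0,"ry": 0,"rz": 0},
])

```text
clock: 3.25
position: [0.4665, -0.3044, 0.0514]
ee_rot: [-1.258, 1.117, -1.125]
force: [0.6, -0.5, -0.1]
width: 1.0
```

```bash
python3 - <<'E'
from h import *
where(); print(np.round(arm.observe()["dq"],3))
plan([(.4655,-.3041,.024,-1.451,0,.02)])
E
```

```text
t 3.25 p [ 0.4665 -0.3044  0.0514] yaw -1.4533 ydown [ 0.007  0.    -1.   ] F [ 0.58 -0.49 -0.09] w 9.18 j7 -0.39
[ 0.009 -0.003  0.008  0.001  0.002 -0.001  0.   ]
1 {"x": -0.02, "y": 1.37, "z": -0.06, "rx": -0.003, "ry": -0.001, "rz": 0.0} 
2 {"x": -0.02, "y": 1.37, "z": -0.05, "rx": -0.003, "ry": -0.001, "rz": 0.0} <-end
```

>>> move_arm([
  {"x": 0,"y": 1.3,"z": -0.05,"rx": 0,"ry": 0,"rz": 0},
  {"x": 0,"y": 1.0,"z": -0.05,"rx": 0,"ry": 0,"rz": 0},
  {"x": 0,"y": 0,"z": 0,"rx": 0,"ry": 0,"rz": 0},
  {"x": 0,"y": 0,"z": 0,"rx": 0,"ry": 0,"rz": 0},
])

```text
clock: 3.75
position: [0.4654, -0.3043, 0.0263]
ee_rot: [-1.258, 1.118, -1.125]
force: [-0.3, 0.2, 0.3]
width: 0.999
```

```bash
python3 - <<'E'
from h import *
where(); print(np.round(arm.observe()["dq"],3))
plan([(.4655,-.3041,.024,-1.451,0,.02)])
crop(arm.get_image("side"),280,360,480,480,4,"c5")
E
```

```text
t 3.75 p [ 0.4654 -0.3043  0.0263] yaw -1.4532 ydown [ 0.006  0.001 -1.   ] F [-0.28  0.18  0.33] w 9.17 j7 -0.36
[ 0.002  0.008 -0.005  0.004 -0.005 -0.002  0.005]
1 {"x": -0.02, "y": 0.23, "z": 0.01, "rx": -0.006, "ry": -0.002, "rz": 0.0} <-end
```

View pics/c5.png

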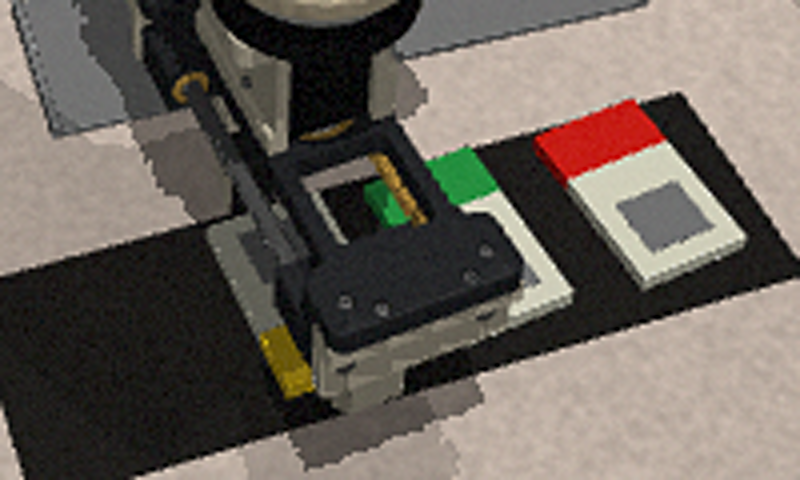

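>>> move_arm([
  {"x": 0,"y": 0.25,"z": 0,"rx": 0,"ry": 0,"rz": 0},
  {"x": 0,"y": 0,"z": 0,"rx": 0,"ry": 0,"rz": 0},
])

```text
clock: 4.05
position: [0.4656, -0.3043, 0.024]
ee_rot: [-1.258, 1.117, -1.125]
force: [0.3, 0.1, -0.0]
width: 1.002
```

>>> move_arm([
  {"x": 0,"y": 0,"z": 0,"rx": 0,"ry": 0,"rz": 0},
  {"x": 0,"y": 0,"z": 0,"rx": 0,"ry": 0,"rz": 0},
  {"x": 0,"y": 0,"z": 0,"rx": 0,"ry": 0,"rz": 0},
  {"x": 0,"y": 0,"z": 0,"rx": 0,"ry": 0,"rz": 0},
], jaw=7, newtons=12)

```text
clock: 4.55
position: [0.4657, -0.3044, 0.0242]
ee_rot: [-1.258, 1.117, -1.125]
force: [0.4, 0.1, -0.8]
width: 0.867
```

>>> move_arm([
  {"x": 0,"y": -0.6,"z": 0,"rx": 0,"ry": 0,"rz": 0},
  {"x": 0,"y": 0,"z": -1.5,"rx": 0,"ry": 0,"rz": 0},
  {"x": 0,"y": 0,"z": -1.2,"rx": 0,"ry": 0,"rz": 0},
  {"x": 0,"y": 0,"z": 0,"rx": 0,"ry": 0,"rz": 0},
  {"x": 0,"y": 0.3,"z": 0,"rx": 0,"ry": 0,"rz": 0},
  {"x": 0,"y": 0.2,"z": 0,"rx": 0,"ry": 0,"rz": 0},
  {"x": 0,"y": 0,"z": 0,"rx": 0,"ry": 0,"rz": 0},
])

```text
clock: 5.42
position: [0.4366, -0.3078, 0.0251]
ee_rot: [-1.257, 1.118, -1.125]
force: [0.0, 0.0, -1.0]
width: 0.871
```

```bash
python3 - <<'E'
from h import *
where()
E
```

```text
t 5.42 p [ 0.4366 -0.3078  0.0251] yaw -1.4536 ydown [ 0.007  0.001 -1.   ] F [ 0.04  0.05 -1.03] w 8.0 j7 -0.31
```

>>> move_arm([
  {"x": 0,"y": 0.1,"z": 0,"rx": 0,"ry": 0,"rz": 0},
  {"x": 0,"y": 0,"z": 0,"rx": 0,"ry": 0,"rz": 0},
])

```text
clock: 5.68
position: [0.4368, -0.3078, 0.0241]
ee_rot: [-1.257, 1.117, -1.125]
force: [-1.5, 1.6, 3.9]
width: 0.868
```

>>> move_arm([
  {"x": 0,"y": 0,"z": 0,"rx": 0,"ry": 0,"rz": 0},
  {"x": 0,"y": 0,"z": 0,"rx": 0,"ry": 0,"rz": 0},
  {"x": 0,"y": -2.0,"z": 0,"rx": 0,"ry": 0,"rz": 0},
  {"x": 0,"y": -3.0,"z": 0,"rx": 0,"ry": 0,"rz": 0},
  {"x": 0,"y": -1.5,"z": 0,"rx": 0,"ry": 0,"rz": 0},
  {"x": 0,"y": 0,"z": 0,"rx": 0,"ry": 0,"rz": 0},
], jaw=9.1)

```text
clock: 6.42
position: [0.4365, -0.3076, 0.0901]
ee_rot: [-1.258, 1.117, -1.124]
force: [0.2, -0.1, -1.3]
width: 0.99
```

```bash
python3 - <<'E'
from h import *
where()
plan([(.6141,-.2949,.08,.139)])
E
```

```text
t 6.42 p [ 0.4365 -0.3076  0.0901] yaw -1.4527 ydown [ 0.006  0.001 -1.   ] F [ 0.24 -0.13 -1.3 ] w 9.09 j7 -0.4
1 {"x": 0.09, "y": 0.12, "z": 1.98, "rx": -0.001, "ry": -0.177, "rz": 0.001} 
2 {"x": 0.44, "y": 0.12, "z": 1.93, "rx": -0.001, "ry": -0.177, "rz": 0.001} 
3 {"x": 0.77, "y": 0.12, "z": 1.82, "rx": -0.001, "ry": -0.177, "rz": 0.001} 
4 {"x": 1.08, "y": 0.12, "z": 1.66, "rx": -0.001, "ry": -0.177, "rz": 0.001} 
5 {"x": 1.35, "y": 0.12, "z": 1.44, "rx": -0.001, "ry": -0.177, "rz": 0.001} 
6 {"x": 1.59, "y": 0.12, "z": 1.18, "rx": -0.001, "ry": -0.177, "rz": 0.001} 
7 {"x": 1.77, "y": 0.12, "z": 0.88, "rx": -0.001, "ry": -0.177, "rz": 0.001} 
8 {"x": 1.9, "y": 0.11, "z": 0.56, "rx": -0.001, "ry": -0.177, "rz": 0.001} 
9 {"x": 1.97, "y": 0.11, "z": 0.22, "rx": -0.001, "ry": -0.177, "rz": 0.001} <-end
```

>>> move_arm([
  {"x": 0.1,"y": 0.1,"z": 2.0,"rx": 0,"ry": -0.177,"rz": 0},
  {"x": 0.4,"y": 0.1,"z": 1.9,"rx": 0,"ry": -0.177,"rz": 0},
  {"x": 0.8,"y": 0.1,"z": 1.8,"rx": 0,"ry": -0.177,"rz": 0},
  {"x": 1.1,"y": 0.1,"z": 1.7,"rx": 0,"ry": -0.177,"rz": 0},
  {"x": 1.4,"y": 0.1,"z": 1.4,"rx": 0,"ry": -0.177,"rz": 0},
  {"x": 1.6,"y": 0.1,"z": 1.2,"rx": 0,"ry": -0.177,"rz": 0},
  {"x": 1.8,"y": 0.1,"z": 0.9,"rx": 0,"ry": -0.177,"rz": 0},
  {"x": 1.5,"y": 0.1,"z": 0.4,"rx": 0,"ry": -0.15,"rz": 0},
  {"x": 0.8,"y": 0,"z": 0.1,"rx": 0,"ry": -0.05,"rz": 0},
  {"x": 0,"y": 0,"z": 0,"rx": 0,"ry": 0,"rz": 0},
], jaw=5.8)

```text
clock: 7.68
position: [0.6003, -0.2879, 0.0698]
ee_rot: [-1.559, -0.025, 0.03]
force: [-0.8, -0.2, 0.6]
width: 0.631
```

```bash
python3 - <<'E'
from h import *
where(); print(np.round(arm.observe()["joints"],2))
plan([(.6141,-.2949,.06,.139)])
crop(arm.get_image("side"),280,330,520,480,3.3,"c6")
E
```

```text
t 7.67 p [ 0.6003 -0.2879  0.0698] yaw 0.035 ydown [-0.003  0.012 -1.   ] F [-0.83 -0.21  0.57] w 5.79 j7 0.62
[ 0.19  0.69  0.28  1.65 -0.25  0.85  0.62]
1 {"x": 1.36, "y": 0.96, "z": -0.76, "rx": -0.012, "ry": -0.104, "rz": -0.002} <-end
```

View pics/c6.png

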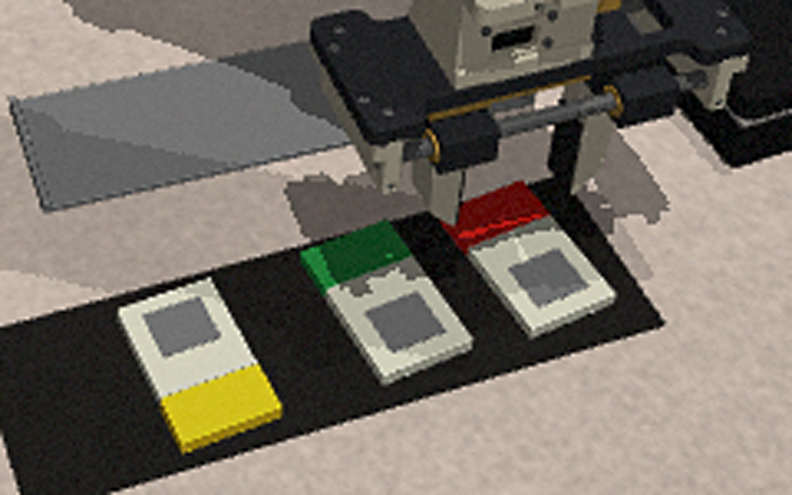

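>>> move_arm([
  {"x": 1.3,"y": 0.5,"z": -0.7,"rx": 0,"ry": -0.1,"rz": 0},
  {"x": 0,"y": 0.5,"z": 0,"rx": -0.01,"ry": 0,"rz": 0},
  {"x": 0,"y": 0,"z": 0,"rx": 0,"ry": 0,"rz": 0},
])

```text
clock: 8.1
position: [0.6106, -0.2942, 0.0576]
ee_rot: [-1.565, -0.097, 0.106]
force: [-0.5, -0.1, 0.1]
width: 0.631
```

```bash
python3 - <<'E'
from h import *
where()
plan([(.6141,-.2949,.024,.139)])
E
```

```text
t 8.1 p [ 0.6106 -0.2942  0.0576] yaw 0.1293 ydown [-0.006  0.003 -1.   ] F [-0.45 -0.13  0.11] w 5.79 j7 0.69
1 {"x": 0.36, "y": 3.36, "z": -0.13, "rx": -0.003, "ry": -0.01, "rz": -0.005} <-end
```

>>> move_arm([
  {"x": 0.35,"y": 1.3,"z": -0.1,"rx": 0,"ry": -0.01,"rz": -0.005},
  {"x": 0,"y": 1.3,"z": 0,"rx": 0,"ry": 0,"rz": 0},
  {"x": 0,"y": 0.6,"z": 0,"rx": 0,"ry": 0,"rz": 0},
  {"x": 0,"y": 0,"z": 0,"rx": 0,"ry": 0,"rz": 0},
])

```text
clock: 8.6
position: [0.613, -0.294, 0.0228]
ee_rot: [-1.564, -0.106, 0.109]
force: [-0.4, 0.6, 0.2]
width: 0.627
```

```bash
python3 - <<'E'
from h import *
where()
plan([(.6141,-.2949,.0235,.139)])
E
```

```text
t 8.6 p [ 0.613  -0.294   0.0228] yaw 0.1368 ydown [-0.002  0.004 -1.   ] F [-0.41  0.6   0.16] w 5.76 j7 0.71
1 {"x": 0.1, "y": -0.07, "z": -0.1, "rx": -0.004, "ry": -0.002, "rz": -0.001} <-end
```

>>> move_arm([
  {"x": 0,"y": 0,"z": 0,"rx": 0,"ry": 0,"rz": 0},
  {"x": 0,"y": 0,"z": 0,"rx": 0,"ry": 0,"rz": 0},
  {"x": 0,"y": 0,"z": 0,"rx": 0,"ry": 0,"rz": 0},
], jaw=4, newtons=20)

```text
clock: 8.98
position: [0.6134, -0.2943, 0.0235]
ee_rot: [-1.565, -0.107, 0.108]
force: [-0.3, 0.1, -1.2]
width: 0.545
```

```bash
python3 - <<'E'
from h import *
where()
t=np.array([.52874,-.15398]);ya=.009
ux=np.array([np.cos(ya),np.sin(ya)]); g=t+ux*(.134-.043); print(g)
plan([(.605,-.294,.08,.139),(g[0],g[1],.08,.009-1.5708)])
E
```

```text
t 8.97 p [ 0.6134 -0.2943  0.0235] yaw 0.1366 ydown [-0.001  0.003 -1.   ] F [-0.34  0.07 -1.23] w 5.0 j7 0.71
[ 0.61973631 -0.15316101]
1 {"x": -0.83, "y": -5.64, "z": 0.16, "rx": -0.004, "ry": -0.002, "rz": 0.0} <-end
2 {"x": 0.34, "y": 0.0, "z": 1.37, "rx": 0.0, "ry": 0.17, "rz": 0.0} 
3 {"x": 0.1, "y": 0.0, "z": 1.41, "rx": 0.0, "ry": 0.17, "rz": 0.0} 
4 {"x": -0.14, "y": 0.0, "z": 1.41, "rx": 0.0, "ry": 0.17, "rz": 0.0} 
5 {"x": -0.37, "y": 0.0, "z": 1.37, "rx": 0.0, "ry": 0.17, "rz": 0.0} 
6 {"x": -0.6, "y": 0.0, "z": 1.28, "rx": 0.0, "ry": 0.17, "rz": 0.0} 
7 {"x": -0.81, "y": 0.0, "z": 1.16, "rx": 0.0, "ry": 0.17, "rz": 0.0} 
8 {"x": -0.99, "y": 0.0, "z": 1.01, "rx": 0.0, "ry": 0.17, "rz": 0.0} 
9 {"x": -1.15, "y": 0.0, "z": 0.83, "rx": 0.0, "ry": 0.17, "rz": 0.0} 
10 {"x": -1.27, "y": 0.0, "z": 0.62, "rx": 0.0, "ry": 0.17, "rz": 0.0} 
11 {"x": -1.36, "y": 0.0, "z": 0.4, "rx": 0.0, "ry": 0.17, "rz": 0.0} <-end
```

>>> move_arm([
  {"x": -0.2,"y": -2.5,"z": 0,"rx": 0,"ry": 0,"rz": 0},
  {"x": -0.5,"y": -3.0,"z": 0.1,"rx": 0,"ry": 0,"rz": 0},
  {"x": 0.34,"y": 0,"z": 1.4,"rx": 0,"ry": 0.17,"rz": 0},
  {"x": 0.1,"y": 0,"z": 1.4,"rx": 0,"ry": 0.17,"rz": 0},
  {"x": -0.1,"y": 0,"z": 1.4,"rx": 0,"ry": 0.17,"rz": 0},
  {"x": -0.4,"y": 0,"z": 1.4,"rx": 0,"ry": 0.17,"rz": 0},
  {"x": -0.6,"y": 0,"z": 1.3,"rx": 0,"ry": 0.17,"rz": 0},
  {"x": -0.8,"y": 0,"z": 1.2,"rx": 0,"ry": 0.17,"rz": 0},
  {"x": -1.0,"y": 0,"z": 1.0,"rx": 0,"ry": 0.17,"rz": 0},
  {"x": -1.1,"y": 0,"z": 0.8,"rx": 0,"ry": 0.16,"rz": 0},
  {"x": -0.7,"y": 0,"z": 0.4,"rx": 0,"ry": 0.1,"rz": 0},
  {"x": 0,"y": 0,"z": 0,"rx": 0,"ry": 0,"rz": 0},
])

```text
clock: 10.48
position: [0.6239, -0.17, 0.0837]
ee_rot: [-1.295, 1.051, -1.052]
force: [0.5, -1.0, 0.0]
width: 0.544
```

```bash
python3 - <<'E'
from h import *
where()
plan([(.6197,-.1532,.05,.009-1.5708)])
crop(arm.get_image("side"),280,280,520,460,3.3,"c7")
E
```

```text
t 10.47 p [ 0.6239 -0.17    0.0837] yaw -1.3603 ydown [ 0.004  0.004 -1.   ] F [ 0.53 -1.02  0.01] w 4.99 j7 -0.68
1 {"x": -0.86, "y": 1.69, "z": -0.04, "rx": -0.002, "ry": 0.101, "rz": -0.002} 
2 {"x": -0.85, "y": 1.69, "z": -0.12, "rx": -0.002, "ry": 0.101, "rz": -0.002} <-end
```

View pics/c7.png

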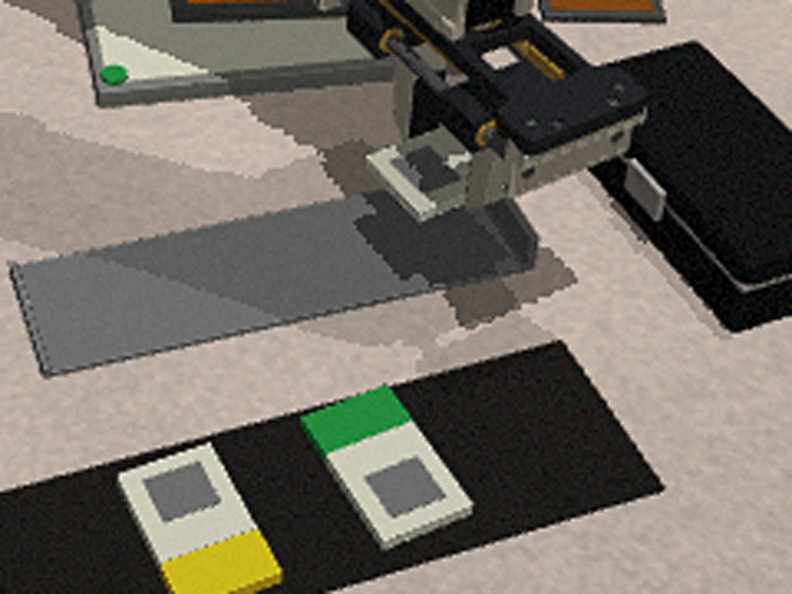

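>>> move_arm([
  {"x": -0.8,"y": 0.8,"z": 0,"rx": 0,"ry": 0.1,"rz": 0},
  {"x": -0.7,"y": 0.8,"z": -0.1,"rx": 0,"ry": 0.08,"rz": 0},
  {"x": 0,"y": 0,"z": 0,"rx": 0,"ry": 0,"rz": 0},
  {"x": 0,"y": 0,"z": 0,"rx": 0,"ry": 0,"rz": 0},
])

```text
clock: 11.02
position: [0.6201, -0.159, 0.0688]
ee_rot: [-1.219, 1.181, -1.185]
force: [-0.4, 0.5, -0.3]
width: 0.543
```

```bash
python3 - <<'E'
from h import *
where()
plan([(.6187,-.1532,.04,.009-1.5708)])
E
```

```text
t 11.03 p [ 0.6201 -0.159   0.0688] yaw -1.5368 ydown [ 0.006  0.003 -1.   ] F [-0.36  0.51 -0.31] w 4.98 j7 -0.83
1 {"x": -0.58, "y": 2.88, "z": -0.14, "rx": -0.006, "ry": 0.025, "rz": -0.003} <-end
```

>>> move_arm([
  {"x": -0.6,"y": 1.0,"z": -0.1,"rx": -0.006,"ry": 0.025,"rz": 0},
  {"x": 0,"y": 1.3,"z": 0,"rx": 0,"ry": 0,"rz": 0},
  {"x": 0,"y": 0.5,"z": 0,"rx": 0,"ry": 0,"rz": 0},
  {"x": 0,"y": 0,"z": 0,"rx": 0,"ry": 0,"rz": 0},
])

```text
clock: 11.52
position: [0.6188, -0.1535, 0.0389]
ee_rot: [-1.212, 1.204, -1.2]
force: [0.2, -0.3, 0.7]
width: 0.544
```

```bash
python3 - <<'E'
from h import *
where()
plan([(.6187,-.1532,.0255,.009-1.5708)])
crop(arm.get_image("side"),330,280,500,420,4.5,"c8")
E
```

```text
t 11.53 p [ 0.6188 -0.1535  0.0389] yaw -1.5615 ydown [-0.     0.003 -1.   ] F [ 0.25 -0.29  0.71] w 5.0 j7 -0.83
1 {"x": -0.03, "y": 1.34, "z": -0.01, "rx": 0.0, "ry": 0.0, "rz": -0.003} <-end
```

View pics/c8.png

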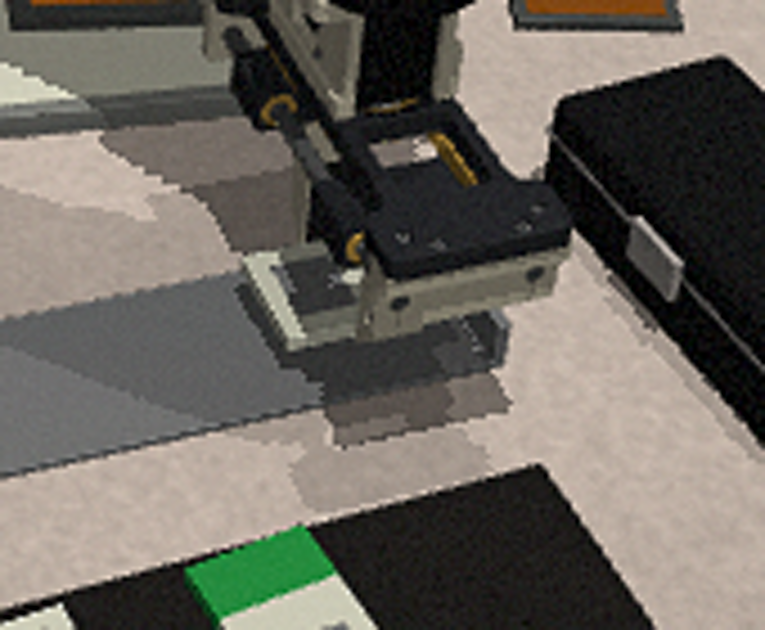

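>>> move_arm([
  {"x": 0,"y": 0.8,"z": 0,"rx": 0,"ry": 0,"rz": 0},
  {"x": 0,"y": 0.4,"z": 0,"rx": 0,"ry": 0,"rz": 0},
  {"x": 0,"y": 0,"z": 0,"rx": 0,"ry": 0,"rz": 0},
])

```text
clock: 11.95
position: [0.6192, -0.1538, 0.0266]
ee_rot: [-1.211, 1.203, -1.201]
force: [0.5, 0.3, -0.7]
width: 0.54
```

```bash
python3 - <<'E'
from h import *
where()
E
```

```text
t 11.95 p [ 0.6192 -0.1538  0.0266] yaw -1.5615 ydown [ 0.001  0.002 -1.   ] F [ 0.46  0.28 -0.71] w 4.96 j7 -0.82
```

Lower 1.5 mm more, release with a modest opening, rise.

>>> move_arm([
  {"x": 0,"y": 0.2,"z": 0,"rx": 0,"ry": 0,"rz": 0},
  {"x": 0,"y": 0,"z": 0,"rx": 0,"ry": 0,"rz": 0},
])

```text
clock: 12.2
position: [0.6193, -0.1539, 0.0247]
ee_rot: [-1.211, 1.203, -1.201]
force: [-1.1, -0.9, -0.8]
width: 0.543
```

>>> move_arm([
  {"x": 0,"y": 0,"z": 0,"rx": 0,"ry": 0,"rz": 0},
  {"x": 0,"y": 0,"z": 0,"rx": 0,"ry": 0,"rz": 0},
  {"x": 0,"y": -2,"z": 0,"rx": 0,"ry": 0,"rz": 0},
  {"x": 0,"y": -4,"z": 0,"rx": 0,"ry": 0,"rz": 0},
  {"x": 0,"y": -1,"z": 0,"rx": 0,"ry": 0,"rz": 0},
  {"x": 0,"y": 0,"z": 0,"rx": 0,"ry": 0,"rz": 0},
], jaw=6)

```text
clock: 12.95
position: [0.6198, -0.1546, 0.1003]
ee_rot: [-1.21, 1.201, -1.203]
force: [0.4, -0.4, -0.7]
width: 0.649
```

```bash
python3 - <<'E'
from h import *
where()
plan([(.5357,-.300,.08,1.7076-1.5708)])
E
```

```text
t 12.95 p [ 0.6198 -0.1546  0.1003] yaw -1.562 ydown [ 0.003  0.002 -1.   ] F [ 0.44 -0.45 -0.73] w 5.96 j7 -0.88
1 {"x": 1.45, "y": 0.2, "z": -0.85, "rx": 0.0, "ry": -0.17, "rz": 0.0} 
2 {"x": 1.28, "y": 0.2, "z": -1.09, "rx": 0.0, "ry": -0.17, "rz": 0.0} 
3 {"x": 1.08, "y": 0.2, "z": -1.29, "rx": 0.0, "ry": -0.17, "rz": 0.0} 
4 {"x": 0.85, "y": 0.2, "z": -1.45, "rx": 0.0, "ry": -0.17, "rz": 0.0} 
5 {"x": 0.59, "y": 0.2, "z": -1.57, "rx": 0.0, "ry": -0.17, "rz": 0.0} 
6 {"x": 0.31, "y": 0.2, "z": -1.65, "rx": 0.0, "ry": -0.17, "rz": 0.0} 
7 {"x": 0.03, "y": 0.2, "z": -1.68, "rx": 0.0, "ry": -0.17, "rz": 0.0} 
8 {"x": -0.25, "y": 0.2, "z": -1.66, "rx": 0.0, "ry": -0.17, "rz": 0.0} 
9 {"x": -0.53, "y": 0.2, "z": -1.59, "rx": 0.0, "ry": -0.17, "rz": 0.0} 
10 {"x": -0.79, "y": 0.2, "z": -1.48, "rx": 0.0, "ry": -0.17, "rz": 0.0} <-end
```

>>> move_arm([
  {"x": 1.4,"y": 0.2,"z": -0.9,"rx": 0,"ry": -0.17,"rz": 0},
  {"x": 1.3,"y": 0.2,"z": -1.1,"rx": 0,"ry": -0.17,"rz": 0},
  {"x": 1.1,"y": 0.2,"z": -1.3,"rx": 0,"ry": -0.17,"rz": 0},
  {"x": 0.8,"y": 0.2,"z": -1.5,"rx": 0,"ry": -0.17,"rz": 0},
  {"x": 0.6,"y": 0.2,"z": -1.6,"rx": 0,"ry": -0.17,"rz": 0},
  {"x": 0.3,"y": 0.2,"z": -1.7,"rx": 0,"ry": -0.17,"rz": 0},
  {"x": 0,"y": 0.2,"z": -1.7,"rx": 0,"ry": -0.17,"rz": 0},
  {"x": -0.2,"y": 0.2,"z": -1.6,"rx": 0,"ry": -0.17,"rz": 0},
  {"x": -0.5,"y": 0.2,"z": -1.6,"rx": 0,"ry": -0.17,"rz": 0},
  {"x": -0.5,"y": 0,"z": -1.0,"rx": 0,"ry": -0.12,"rz": 0},
  {"x": 0,"y": 0,"z": 0,"rx": 0,"ry": -0.04,"rz": 0},
  {"x": 0,"y": 0,"z": 0,"rx": 0,"ry": 0,"rz": 0},
])

```text
clock: 14.45
position: [0.5336, -0.2971, 0.0727]
ee_rot: [-1.557, -0.137, 0.151]
force: [-0.9, 0.9, 0.5]
width: 0.65
```

```bash
python3 - <<'E'
from h import *
where()
plan([(.5357,-.300,.05,1.7076-1.5708)])
im=arm.get_image("top"); cv2.imwrite("pics/top2.png",im); crop(im,400,190,520,350,3.7,"c9")
E
```

```text
t 14.45 p [ 0.5336 -0.2971  0.0727] yaw 0.1841 ydown [-0.01   0.008 -1.   ] F [-0.9   0.93  0.53] w 5.97 j7 0.79
1 {"x": 0.17, "y": 2.26, "z": -0.35, "rx": -0.009, "ry": 0.047, "rz": -0.008} <-end
```

View pics/c9.png

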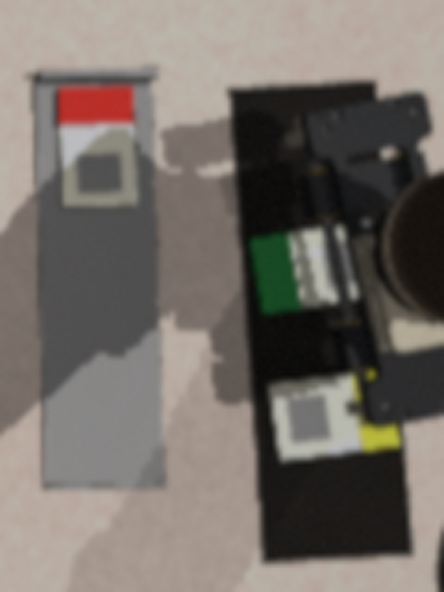

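>>> move_arm([
  {"x": 0.15,"y": 1.2,"z": -0.35,"rx": -0.009,"ry": 0.047,"rz": -0.008},
  {"x": 0,"y": 1.0,"z": 0,"rx": 0,"ry": 0,"rz": 0},
  {"x": 0,"y": 0,"z": 0,"rx": 0,"ry": 0,"rz": 0},
])

```text
clock: 14.88
position: [0.5363, -0.2985, 0.0484]
ee_rot: [-1.568, -0.104, 0.105]
force: [-0.5, 0.1, 0.6]
width: 0.652
```

```bash
python3 - <<'E'
from h import *
where()
plan([(.5357,-.300,.0235,1.7076-1.5708)])
px=[(400+(a+.5)/3.7-.5,190+(b+.5)/3.7-.5) for a,b in[(57,88),(133,86),(137,206),(64,208)]]
print(fit([("top",p,(a*.04,b*.025,.012)) for p,(a,b) in zip(px,[(1,1),(1,-1),(-1,-1),(-1,1)])],[.6,-.15,0]))
E
```

```text
t 14.88 p [ 0.5363 -0.2985  0.0484] yaw 0.1328 ydown [-0.  0. -1.] F [-0.52  0.09  0.59] w 5.98 j7 0.76
1 {"x": -0.07, "y": 2.49, "z": -0.14, "rx": 0.0, "ry": -0.004, "rz": 0.0} <-end
(array([ 0.61872695, -0.15536552,  0.0211447 ]), np.float64(0.22183025871057013))
```

>>> move_arm([
  {"x": -0.05,"y": 1.2,"z": -0.15,"rx": 0,"ry": 0,"rz": 0},
  {"x": 0,"y": 1.0,"z": 0,"rx": 0,"ry": 0,"rz": 0},
  {"x": 0,"y": 0.2,"z": 0,"rx": 0,"ry": 0,"rz": 0},
  {"x": 0,"y": 0,"z": 0,"rx": 0,"ry": 0,"rz": 0},
])

```text
clock: 15.38
position: [0.536, -0.3, 0.0224]
ee_rot: [-1.568, -0.104, 0.105]
force: [-0.7, 0.1, 3.5]
width: 0.656
```

>>> move_arm([
  {"x": 0,"y": 0,"z": 0,"rx": 0,"ry": 0,"rz": 0},
  {"x": 0,"y": 0,"z": 0,"rx": 0,"ry": 0,"rz": 0},
  {"x": 0,"y": 0,"z": 0,"rx": 0,"ry": 0,"rz": 0},
], jaw=4, newtons=20)

```text
clock: 15.75
position: [0.5363, -0.3002, 0.023]
ee_rot: [-1.568, -0.104, 0.104]
force: [0.0, 0.1, -0.9]
width: 0.541
```

```bash
python3 - <<'E'
from h import *
where()
g=np.array([.6187-.053,-.1545]); print(g)
plan([(.53,-.295,.08,.137),(g[0],g[1],.075,.009-1.5708)])
E
```

```text
t 15.75 p [ 0.5363 -0.3002  0.023 ] yaw 0.1329 ydown [ 0. -0. -1.] F [ 0.01  0.08 -0.93] w 4.97 j7 0.77
[ 0.5657 -0.1545]
1 {"x": -0.55, "y": -5.7, "z": 0.6, "rx": 0.0, "ry": -0.004, "rz": 0.0} <-end
2 {"x": 0.55, "y": 0.05, "z": 1.34, "rx": 0.0, "ry": 0.17, "rz": 0.0} 
3 {"x": 0.31, "y": 0.05, "z": 1.42, "rx": 0.0, "ry": 0.17, "rz": 0.0} 
4 {"x": 0.07, "y": 0.05, "z": 1.45, "rx": 0.0, "ry": 0.17, "rz": 0.0} 
5 {"x": -0.18, "y": 0.05, "z": 1.44, "rx": 0.0, "ry": 0.17, "rz": 0.0} 
6 {"x": -0.42, "y": 0.05, "z": 1.39, "rx": 0.0, "ry": 0.17, "rz": 0.0} 
7 {"x": -0.65, "y": 0.05, "z": 1.3, "rx": 0.0, "ry": 0.17, "rz": 0.0} 
8 {"x": -0.86, "y": 0.05, "z": 1.17, "rx": 0.0, "ry": 0.17, "rz": 0.0} 
9 {"x": -1.04, "y": 0.05, "z": 1.01, "rx": 0.0, "ry": 0.17, "rz": 0.0} 
10 {"x": -1.2, "y": 0.05, "z": 0.82, "rx": 0.0, "ry": 0.17, "rz": 0.0} 
11 {"x": -1.32, "y": 0.05, "z": 0.6, "rx": 0.0, "ry": 0.17, "rz": 0.0} <-end
```

>>> move_arm([
  {"x": -0.2,"y": -2.5,"z": 0.2,"rx": 0,"ry": 0,"rz": 0},
  {"x": -0.3,"y": -3.0,"z": 0.4,"rx": 0,"ry": 0,"rz": 0},
  {"x": 0.5,"y": 0,"z": 1.3,"rx": 0,"ry": 0.17,"rz": 0},
  {"x": 0.3,"y": 0,"z": 1.4,"rx": 0,"ry": 0.17,"rz": 0},
  {"x": 0.1,"y": 0,"z": 1.5,"rx": 0,"ry": 0.17,"rz": 0},
  {"x": -0.2,"y": 0,"z": 1.5,"rx": 0,"ry": 0.17,"rz": 0},
  {"x": -0.4,"y": 0,"z": 1.4,"rx": 0,"ry": 0.17,"rz": 0},
  {"x": -0.7,"y": 0,"z": 1.3,"rx": 0,"ry": 0.17,"rz": 0},
  {"x": -0.9,"y": 0,"z": 1.2,"rx": 0,"ry": 0.17,"rz": 0},
  {"x": -1.1,"y": 0,"z": 1.0,"rx": 0,"ry": 0.17,"rz": 0},
  {"x": -1.2,"y": 0,"z": 0.8,"rx": 0,"ry": 0.17,"rz": 0},
  {"x": -0.8,"y": 0,"z": 0.4,"rx": 0,"ry": 0.08,"rz": 0},
])

```text
clock: 17.25
position: [0.5688, -0.1552, 0.0811]
ee_rot: [-1.225, 1.18, -1.181]
force: [0.4, 0.5, -0.2]
width: 0.541
```

>>> move_arm([
  {"x": 0,"y": 0,"z": 0,"rx": 0,"ry": 0,"rz": 0},
  {"x": 0,"y": 0,"z": 0,"rx": 0,"ry": 0,"rz": 0},
])

```text
clock: 17.5
position: [0.5689, -0.1546, 0.081]
ee_rot: [-1.227, 1.177, -1.178]
force: [-1.1, -0.0, 0.3]
width: 0.543
```

```bash
python3 - <<'E'
from h import *
where()
plan([(.5657,-.1545,.05,.009-1.5708)])
print(RT(-1.5618,.15)[:,1],RT(-1.5618,0))
E
```

```text
t 17.5 p [ 0.5689 -0.1546  0.081 ] yaw -1.5282 ydown [ 0.002  0.001 -1.   ] F [-1.06 -0.01  0.34] w 4.99 j7 -0.79
1 {"x": -0.02, "y": 3.1, "z": -0.32, "rx": -0.002, "ry": 0.034, "rz": -0.001} <-end
[ 0.14943209  0.00134438 -0.98877108] [[ 0.00899621  0.          0.99995953]
 [-0.99995953  0.          0.00899621]
 [ 0.         -1.          0.        ]]
```

```bash
python3 - <<'E'
from h import *
plan([(.5627,-.1545,.045,.009-1.5708,.15)])
E
```

```text
1 {"x": -0.03, "y": 3.6, "z": -0.62, "rx": 0.148, "ry": 0.033, "rz": -0.003} <-end
```

>>> move_arm([
  {"x": 0,"y": 1.0,"z": -0.6,"rx": 0.1,"ry": 0.033,"rz": 0},
  {"x": 0,"y": 0.8,"z": 0,"rx": 0.05,"ry": 0,"rz": 0},
  {"x": 0,"y": 0,"z": 0,"rx": 0,"ry": 0,"rz": 0},
])

```text
clock: 17.88
position: [0.5633, -0.157, 0.0632]
ee_rot: [-1.098, 1.086, -1.27]
force: [-0.3, -0.1, -0.4]
width: 0.539
```

```bash
python3 - <<'E'
from h import *
where()
plan([(.5627,-.1545,.031,.009-1.5708,.15)])
E
```

```text
t 17.88 p [ 0.5633 -0.157   0.0632] yaw -1.5599 ydown [ 0.156  0.002 -0.988] F [-0.26 -0.1  -0.4 ] w 4.95 j7 -0.66
1 {"x": -0.25, "y": 3.17, "z": -0.56, "rx": -0.006, "ry": 0.002, "rz": -0.001} <-end
```

>>> move_arm([
  {"x": -0.25,"y": 1.3,"z": -0.25,"rx": 0,"ry": 0,"rz": 0},
  {"x": 0,"y": 1.2,"z": -0.2,"rx": 0,"ry": 0,"rz": 0},
  {"x": 0,"y": 0.4,"z": -0.05,"rx": 0,"ry": 0,"rz": 0},
  {"x": 0,"y": 0,"z": 0,"rx": 0,"ry": 0,"rz": 0},
])

```text
clock: 18.38
position: [0.5641, -0.1547, 0.0318]
ee_rot: [-1.1, 1.086, -1.268]
force: [-0.1, -0.3, -0.2]
width: 0.539
```

```bash
python3 - <<'E'
from h import *
where()
plan([(.5627,-.1545,.0303,.009-1.5708,.15)])
crop(arm.get_image("side"),330,280,500,420,4.5,"c10")
E
```

```text
t 18.38 p [ 0.5641 -0.1547  0.0318] yaw -1.5577 ydown [ 0.154  0.002 -0.988] F [-0.11 -0.32 -0.18] w 4.95 j7 -0.61
1 {"x": -0.02, "y": 0.12, "z": -0.16, "rx": -0.005, "ry": 0.004, "rz": -0.001} <-end
```

View pics/c10.png

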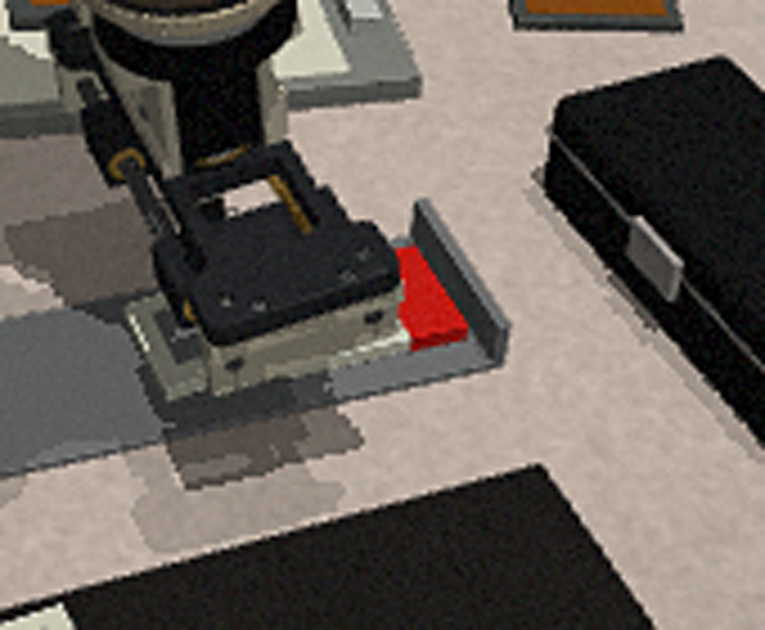

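>>> move_arm([
  {"x": 0,"y": 0.2,"z": 0,"rx": 0,"ry": 0,"rz": 0},
  {"x": 0,"y": 0,"z": 0,"rx": 0,"ry": 0,"rz": 0},
])

```text
clock: 18.68
position: [0.5649, -0.1548, 0.0302]
ee_rot: [-1.1, 1.085, -1.269]
force: [0.4, -0.4, -0.2]
width: 0.544
```

>>> move_arm([
  {"x": 0,"y": 0,"z": 0,"rx": 0,"ry": 0,"rz": 0},
  {"x": 0,"y": 0,"z": 0,"rx": 0,"ry": 0,"rz": 0},
  {"x": 0,"y": -2,"z": 0,"rx": 0,"ry": 0,"rz": 0},
  {"x": 0,"y": -3,"z": 0,"rx": 0,"ry": 0,"rz": 0},
  {"x": 0,"y": -1,"z": 0,"rx": -0.15,"ry": 0,"rz": 0},
  {"x": 0,"y": 0,"z": 0,"rx": 0,"ry": 0,"rz": 0},
], jaw=6)

```text
clock: 19.42
position: [0.5547, -0.155, 0.0919]
ee_rot: [-1.212, 1.198, -1.202]
force: [0.5, 0.2, 0.2]
width: 0.657
```

```bash
python3 - <<'E'
from h import *
where()
print("B side yaw", -1.453+1.5708)
plan([(.4365,-.3078,.075,.118)])
E
```

```text
t 19.43 p [ 0.5547 -0.155   0.0919] yaw -1.5587 ydown [ 0.003 -0.    -1.   ] F [0.53 0.21 0.23] w 6.03 j7 -0.81
B side yaw 0.1177999999999999
1 {"x": 1.51, "y": 0.17, "z": -1.2, "rx": 0.0, "ry": -0.168, "rz": 0.0} 
2 {"x": 1.29, "y": 0.17, "z": -1.44, "rx": 0.0, "ry": -0.168, "rz": 0.0} 
3 {"x": 1.03, "y": 0.17, "z": -1.63, "rx": 0.0, "ry": -0.168, "rz": 0.0} 
4 {"x": 0.75, "y": 0.17, "z": -1.78, "rx": 0.0, "ry": -0.168, "rz": 0.0} 
5 {"x": 0.44, "y": 0.17, "z": -1.88, "rx": 0.0, "ry": -0.168, "rz": 0.0} 
6 {"x": 0.12, "y": 0.17, "z": -1.93, "rx": 0.0, "ry": -0.168, "rz": 0.0} 
7 {"x": -0.2, "y": 0.17, "z": -1.92, "rx": 0.0, "ry": -0.168, "rz": 0.0} 
8 {"x": -0.52, "y": 0.17, "z": -1.86, "rx": 0.0, "ry": -0.168, "rz": 0.0} 
9 {"x": -0.82, "y": 0.17, "z": -1.75, "rx": 0.0, "ry": -0.168, "rz": 0.0} 
10 {"x": -1.1, "y": 0.17, "z": -1.58, "rx": 0.0, "ry": -0.168, "rz": 0.0} <-end
```

>>> move_arm([
  {"x": 1.5,"y": 0.2,"z": -1.2,"rx": 0,"ry": -0.168,"rz": 0},
  {"x": 1.3,"y": 0.2,"z": -1.4,"rx": 0,"ry": -0.168,"rz": 0},
  {"x": 1.0,"y": 0.2,"z": -1.6,"rx": 0,"ry": -0.168,"rz": 0},
  {"x": 0.7,"y": 0.2,"z": -1.8,"rx": 0,"ry": -0.168,"rz": 0},
  {"x": 0.4,"y": 0.2,"z": -1.9,"rx": 0,"ry": -0.168,"rz": 0},
  {"x": 0.1,"y": 0.2,"z": -1.9,"rx": 0,"ry": -0.168,"rz": 0},
  {"x": -0.2,"y": 0.2,"z": -1.9,"rx": 0,"ry": -0.168,"rz": 0},
  {"x": -0.5,"y": 0.2,"z": -1.9,"rx": 0,"ry": -0.168,"rz": 0},
  {"x": -0.8,"y": 0.2,"z": -1.8,"rx": 0,"ry": -0.16,"rz": 0},
  {"x": -0.7,"y": 0,"z": -0.9,"rx": 0,"ry": -0.1,"rz": 0},
  {"x": 0,"y": 0,"z": 0,"rx": 0,"ry": 0,"rz": 0},
  {"x": 0,"y": 0,"z": 0,"rx": 0,"ry": 0,"rz": 0},
])

```text
clock: 20.92
position: [0.4358, -0.3058, 0.0658]
ee_rot: [-1.574, -0.104, 0.045]
force: [-0.2, 0.4, 0.4]
width: 0.653
```

```bash
python3 - <<'E'
from h import *
where()
plan([(.4365,-.3078,.05,.118)])
im=arm.get_image("top"); cv2.imwrite("pics/top3.png",im); crop(im,400,190,520,350,3.7,"c11")
E
```

```text
t 20.93 p [ 0.4358 -0.3058  0.0658] yaw 0.0949 ydown [ 0.038 -0.003 -0.999] F [-0.19  0.37  0.43] w 6.0 j7 0.85
1 {"x": -0.01, "y": 1.58, "z": -0.19, "rx": 0.007, "ry": -0.023, "rz": 0.037} <-end
```

View pics/c11.png

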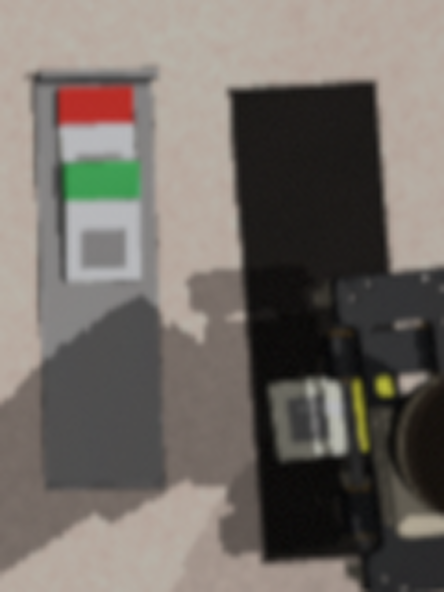

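>>> move_arm([
  {"x": 0,"y": 0.8,"z": -0.2,"rx": 0.007,"ry": -0.023,"rz": 0.037},
  {"x": 0,"y": 0.8,"z": 0,"rx": 0,"ry": 0,"rz": 0},
  {"x": 0,"y": 0,"z": 0,"rx": 0,"ry": 0,"rz": 0},
])

```text
clock: 21.35
position: [0.4376, -0.3065, 0.0482]
ee_rot: [-1.569, -0.093, 0.097]
force: [-0.3, 0.3, -0.5]
width: 0.656
```

```bash
python3 - <<'E'
from h import *
where()
plan([(.4365,-.3078,.0232,.118)])
E
```

```text
t 21.35 p [ 0.4376 -0.3065  0.0482] yaw 0.121 ydown [-0.002  0.    -1.   ] F [-0.32  0.26 -0.45] w 6.02 j7 0.85
1 {"x": -0.12, "y": 2.5, "z": -0.12, "rx": 0.0, "ry": 0.003, "rz": -0.002} <-end
```

>>> move_arm([
  {"x": -0.1,"y": 1.2,"z": -0.1,"rx": 0,"ry": 0,"rz": 0},
  {"x": 0,"y": 1.0,"z": 0,"rx": 0,"ry": 0,"rz": 0},
  {"x": 0,"y": 0.2,"z": 0,"rx": 0,"ry": 0,"rz": 0},
  {"x": 0,"y": 0,"z": 0,"rx": 0,"ry": 0,"rz": 0},
])

```text
clock: 21.85
position: [0.4366, -0.3074, 0.0223]
ee_rot: [-1.568, -0.093, 0.097]
force: [-1.6, 1.9, 10.3]
width: 0.654
```

>>> move_arm([
  {"x": 0,"y": 0,"z": 0,"rx": 0,"ry": 0,"rz": 0},
  {"x": 0,"y": 0,"z": 0,"rx": 0,"ry": 0,"rz": 0},
  {"x": 0,"y": 0,"z": 0,"rx": 0,"ry": 0,"rz": 0},
], jaw=4, newtons=20)

```text
clock: 22.22
position: [0.4368, -0.3075, 0.0225]
ee_rot: [-1.568, -0.093, 0.096]
force: [0.5, 0.6, 0.6]
width: 0.541
```

```bash
python3 - <<'E'
from h import *
where()
px=[(400+(a+.5)/3.7-.5,190+(b+.5)/3.7-.5) for a,b in[(63,162),(139,160),(142,281),(67,283)]]
print(fit([("top",p,(a*.04,b*.025,.018+a*.006)) for p,(a,b) in zip(px,[(1,1),(1,-1),(-1,-1),(-1,1)])],[.6,-.15,0]))
plan([(.444,-.3,.08,.118),(.513,-.1555,.08,.009+1.5708)])
E
```

```text
t 22.23 p [ 0.4368 -0.3075  0.0225] yaw 0.1204 ydown [-0.002  0.    -1.   ] F [0.49 0.63 0.6 ] w 4.96 j7 0.86
(array([ 0.56790163, -0.15627668,  0.03152491]), np.float64(0.13319398514005218))
1 {"x": 0.8, "y": -5.76, "z": 0.66, "rx": -0.001, "ry": 0.002, "rz": -0.002} <-end
2 {"x": 0.95, "y": 0.0, "z": 1.5, "rx": 0.0, "ry": -0.162, "rz": 0.0} 
3 {"x": 1.18, "y": 0.0, "z": 1.33, "rx": 0.0, "ry": -0.162, "rz": 0.0} 
4 {"x": 1.38, "y": 0.0, "z": 1.12, "rx": 0.0, "ry": -0.162, "rz": 0.0} 
5 {"x": 1.54, "y": 0.0, "z": 0.88, "rx": 0.0, "ry": -0.162, "rz": 0.0} 
6 {"x": 1.67, "y": 0.0, "z": 0.62, "rx": 0.0, "ry": -0.162, "rz": 0.0} 
7 {"x": 1.75, "y": 0.0, "z": 0.35, "rx": 0.0, "ry": -0.162, "rz": 0.0} 
8 {"x": 1.78, "y": 0.0, "z": 0.06, "rx": 0.0, "ry": -0.162, "rz": 0.0} 
9 {"x": 1.76, "y": 0.0, "z": -0.23, "rx": 0.0, "ry": -0.162, "rz": 0.0} 
10 {"x": 1.7, "y": 0.0, "z": -0.51, "rx": 0.0, "ry": -0.162, "rz": 0.0} <-end
```

>>> move_arm([
  {"x": 0.3,"y": -2.5,"z": 0.2,"rx": 0,"ry": 0,"rz": 0},
  {"x": 0.5,"y": -3.2,"z": 0.4,"rx": 0,"ry": 0,"rz": 0},
  {"x": 0.9,"y": 0,"z": 1.5,"rx": 0,"ry": -0.162,"rz": 0},
  {"x": 1.2,"y": 0,"z": 1.3,"rx": 0,"ry": -0.162,"rz": 0},
  {"x": 1.4,"y": 0,"z": 1.1,"rx": 0,"ry": -0.162,"rz": 0},
  {"x": 1.5,"y": 0,"z": 0.9,"rx": 0,"ry": -0.162,"rz": 0},
  {"x": 1.7,"y": 0,"z": 0.6,"rx": 0,"ry": -0.162,"rz": 0},
  {"x": 1.7,"y": 0,"z": 0.3,"rx": 0,"ry": -0.162,"rz": 0},
  {"x": 1.8,"y": 0,"z": 0,"rx": 0,"ry": -0.162,"rz": 0},
  {"x": 1.7,"y": 0,"z": -0.2,"rx": 0,"ry": -0.162,"rz": 0},
  {"x": 1.0,"y": 0,"z": -0.3,"rx": 0,"ry": -0.1,"rz": 0},
  {"x": 0,"y": 0,"z": 0,"rx": 0,"ry": 0,"rz": 0},
])

```text
clock: 23.72
position: [0.5067, -0.1598, 0.0797]
ee_rot: [-1.21, -1.196, 1.203]
force: [0.1, -0.9, -0.7]
width: 0.536
```

```bash
python3 - <<'E'
from h import *
where()
plan([(.511,-.1555,.06,.009+1.5708,-.15)])
E
```

```text
t 23.73 p [ 0.5067 -0.1598  0.0797] yaw 1.5586 ydown [-0.006  0.    -1.   ] F [ 0.12 -0.88 -0.65] w 4.92 j7 1.67
1 {"x": 0.44, "y": 1.96, "z": -0.43, "rx": -0.156, "ry": -0.021, "rz": -0.002} <-end
```

>>> move_arm([
  {"x": 0.4,"y": 0.8,"z": -0.4,"rx": -0.1,"ry": -0.02,"rz": 0},
  {"x": 0,"y": 0.8,"z": 0,"rx": -0.05,"ry": 0,"rz": 0},
  {"x": 0,"y": 0,"z": 0,"rx": 0,"ry": 0,"rz": 0},
])

```text
clock: 24.1
position: [0.5106, -0.1579, 0.0631]
ee_rot: [-1.318, -1.315, 1.137]
force: [0.1, -0.3, -0.8]
width: 0.543
```

```bash
python3 - <<'E'
from h import *
where()
plan([(.511,-.1555,.0298,.009+1.5708,-.15)])
E
```

```text
t 24.1 p [ 0.5106 -0.1579  0.0631] yaw 1.5694 ydown [ 0.146 -0.002 -0.989] F [ 0.13 -0.31 -0.83] w 4.99 j7 1.7
1 {"x": 0.24, "y": 3.3, "z": 0.45, "rx": -0.004, "ry": -0.01, "rz": -0.003} <-end
```

>>> move_arm([
  {"x": 0.25,"y": 1.3,"z": 0.2,"rx": 0,"ry": -0.01,"rz": 0},
  {"x": 0,"y": 1.2,"z": 0.2,"rx": 0,"ry": 0,"rz": 0},
  {"x": 0,"y": 0.5,"z": 0.05,"rx": 0,"ry": 0,"rz": 0},
  {"x": 0,"y": 0,"z": 0,"rx": 0,"ry": 0,"rz": 0},
])

```text
clock: 24.6
position: [0.5114, -0.156, 0.0307]
ee_rot: [-1.314, -1.319, 1.144]
force: [0.3, -0.4, 0.2]
width: 0.543
```

```bash
python3 - <<'E'
from h import *
where()
plan([(.511,-.1555,.0293,.009+1.5708,-.15)])
E
```

```text
t 24.6 p [ 0.5114 -0.156   0.0307] yaw 1.5774 ydown [ 0.144 -0.002 -0.99 ] F [ 0.29 -0.36  0.23] w 4.99 j7 1.68
1 {"x": 0.06, "y": 0.13, "z": 0.06, "rx": -0.006, "ry": -0.002, "rz": -0.003} <-end
```

>>> move_arm([
  {"x": 0,"y": 0.15,"z": 0,"rx": 0,"ry": 0,"rz": 0},
  {"x": 0,"y": 0,"z": 0,"rx": 0,"ry": 0,"rz": 0},
])

```text
clock: 24.85
position: [0.5119, -0.156, 0.0293]
ee_rot: [-1.314, -1.319, 1.144]
force: [0.3, 1.6, -0.3]
width: 0.544
```

>>> move_arm([
  {"x": 0,"y": 0,"z": 0,"rx": 0,"ry": 0,"rz": 0},
  {"x": 0,"y": 0,"z": 0,"rx": 0,"ry": 0,"rz": 0},
  {"x": 0,"y": -2,"z": 0,"rx": 0,"ry": 0,"rz": 0},
  {"x": 0,"y": -4,"z": 0,"rx": 0,"ry": 0,"rz": 0},
  {"x": 0,"y": -5,"z": 0,"rx": 0.15,"ry": 0,"rz": 0},
  {"x": 0,"y": -5,"z": 0,"rx": 0,"ry": 0,"rz": 0},
  {"x": 0,"y": -2,"z": 0,"rx": 0,"ry": 0,"rz": 0},
  {"x": 0,"y": 0,"z": 0,"rx": 0,"ry": 0,"rz": 0},
], jaw=6)

```text
clock: 25.85
position: [0.4959, -0.1557, 0.2066]
ee_rot: [-1.218, -1.222, 1.21]
force: [-0.5, 0.3, -0.7]
width: 0.655
```

```bash
python3 - <<'E'
from h import *
where()
plan([(.42,.1,.235,.95),(.4467,.3523,.235,.3414)])
E
```

```text
t 25.85 p [ 0.4959 -0.1557  0.2066] yaw 1.5775 ydown [ 0.013 -0.003 -1.   ] F [-0.54  0.3  -0.7 ] w 6.01 j7 1.72
1 {"x": 5.12, "y": -0.6, "z": 1.48, "rx": 0.003, "ry": 0.126, "rz": 0.0} 
2 {"x": 4.9, "y": -0.6, "z": 2.11, "rx": 0.003, "ry": 0.126, "rz": 0.0} 
3 {"x": 4.59, "y": -0.59, "z": 2.71, "rx": 0.003, "ry": 0.126, "rz": 0.0} 
4 {"x": 4.22, "y": -0.59, "z": 3.26, "rx": 0.003, "ry": 0.126, "rz": 0.0} 
5 {"x": 3.78, "y": -0.58, "z": 3.77, "rx": 0.003, "ry": 0.126, "rz": 0.0} <-end
6 {"x": 4.42, "y": 0.0, "z": 2.5, "rx": 0.0, "ry": 0.122, "rz": 0.0} 
7 {"x": 4.08, "y": 0.0, "z": 3.02, "rx": 0.0, "ry": 0.122, "rz": 0.0} 
8 {"x": 3.68, "y": 0.0, "z": 3.49, "rx": 0.0, "ry": 0.122, "rz": 0.0} 
9 {"x": 3.23, "y": 0.0, "z": 3.91, "rx": 0.0, "ry": 0.122, "rz": 0.0} 
10 {"x": 2.73, "y": 0.0, "z": 4.28, "rx": 0.0, "ry": 0.122, "rz": 0.0} <-end
```

>>> move_arm([
  {"x": 5.1,"y": -0.6,"z": 1.5,"rx": 0,"ry": 0.126,"rz": 0},
  {"x": 4.9,"y": -0.6,"z": 2.1,"rx": 0,"ry": 0.126,"rz": 0},
  {"x": 4.6,"y": -0.6,"z": 2.7,"rx": 0,"ry": 0.126,"rz": 0},
  {"x": 4.2,"y": -0.6,"z": 3.3,"rx": 0,"ry": 0.126,"rz": 0},
  {"x": 3.8,"y": -0.6,"z": 3.8,"rx": 0,"ry": 0.126,"rz": 0},
  {"x": 4.4,"y": 0,"z": 2.5,"rx": 0,"ry": 0.122,"rz": 0},
  {"x": 4.1,"y": 0,"z": 3.0,"rx": 0,"ry": 0.122,"rz": 0},
  {"x": 3.7,"y": 0,"z": 3.5,"rx": 0,"ry": 0.122,"rz": 0},
  {"x": 2.6,"y": 0,"z": 3.1,"rx": 0,"ry": 0.122,"rz": 0},
  {"x": 1.3,"y": 0,"z": 2.0,"rx": 0,"ry": 0.07,"rz": 0},
  {"x": 0,"y": 0,"z": 0,"rx": 0,"ry": 0,"rz": 0},
  {"x": 0,"y": 0,"z": 0,"rx": 0,"ry": 0,"rz": 0},
])

```text
clock: 27.35
position: [0.4446, 0.3253, 0.2201]
ee_rot: [-1.563, -0.271, 0.276]
force: [-0.1, 0.3, -0.5]
width: 0.659
```

```bash
python3 - <<'E'
from h import *
where()
plan([(.4467,.3523,.20,.3414)])
for n in("top","side"):
    im=arm.get_image(n); cv2.imwrite(f"pics/{n}4.png",im)
E
```

```text
t 27.35 p [0.4446 0.3253 0.2201] yaw 0.3478 ydown [-0.001 -0.01  -1.   ] F [-0.11  0.27 -0.45] w 6.05 j7 -0.48
1 {"x": 1.13, "y": 1.98, "z": 2.49, "rx": 0.009, "ry": 0.006, "rz": -0.005} <-end
```

View pics/top4.png

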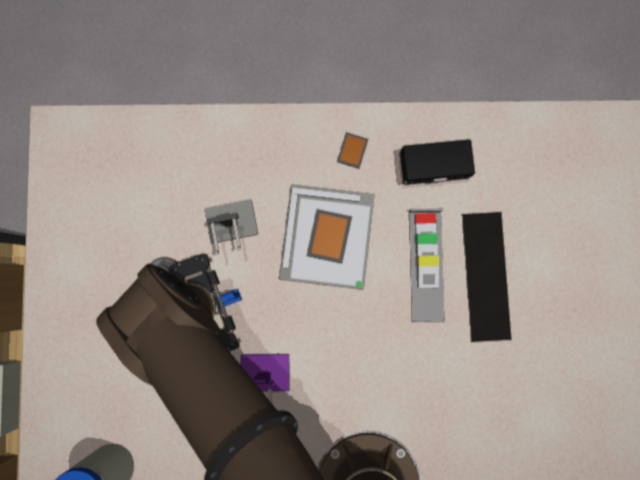

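View pics/side4.png

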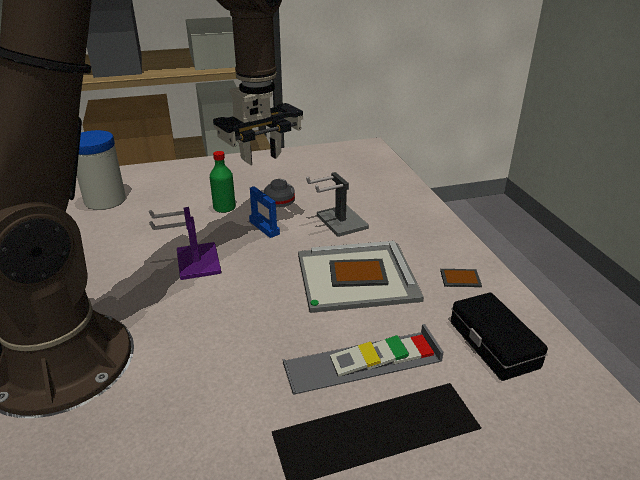

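>>> move_arm([
  {"x": 1.1,"y": 1.0,"z": 2.4,"rx": 0.009,"ry": 0,"rz": 0},
  {"x": 0,"y": 2.0,"z": 0,"rx": 0,"ry": 0,"rz": 0},
  {"x": 0,"y": 2.0,"z": 0,"rx": 0,"ry": 0,"rz": 0},
  {"x": 0,"y": 1.5,"z": 0,"rx": 0,"ry": 0,"rz": 0},
  {"x": 0,"y": 0,"z": 0,"rx": 0,"ry": 0,"rz": 0},
])

```text
clock: 28.08
position: [0.4478, 0.3526, 0.1527]
ee_rot: [-1.552, -0.268, 0.273]
force: [-0.4, -0.2, 0.7]
width: 0.655
```

```bash
python3 - <<'E'
from h import *
where()
plan([(.4467,.3523,.086,.3414)])
crop(arm.get_image("side"),200,80,380,260,3.3,"c12")
E
```

```text
t 28.07 p [0.4478 0.3526 0.1527] yaw 0.3451 ydown [-0.003  0.001 -1.   ] F [-0.39 -0.22  0.67] w 6.01 j7 -0.53
1 {"x": -0.05, "y": 3.34, "z": 0.0, "rx": -0.001, "ry": 0.002, "rz": -0.001} 
2 {"x": -0.05, "y": 3.34, "z": 0.0, "rx": -0.001, "ry": 0.002, "rz": -0.001} <-end
```

View pics/c12.png

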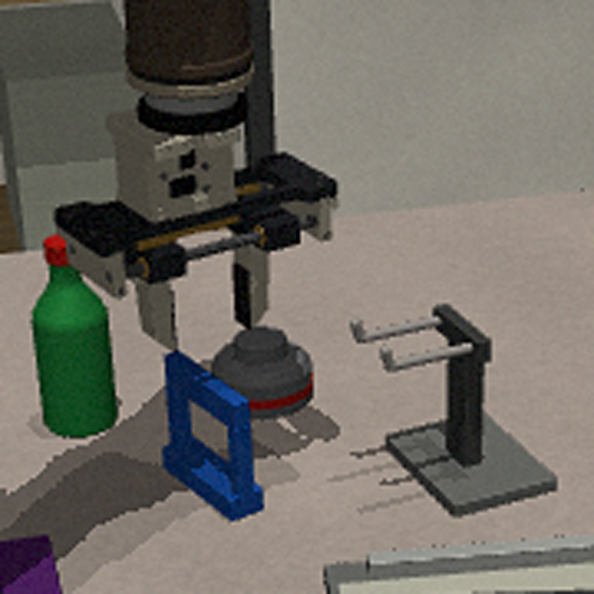

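>>> move_arm([
  {"x": -0.05,"y": 2.5,"z": 0,"rx": 0,"ry": 0,"rz": 0},
  {"x": -0.05,"y": 2.5,"z": 0,"rx": 0,"ry": 0,"rz": 0},
  {"x": 0,"y": 1.5,"z": 0,"rx": 0,"ry": 0,"rz": 0},
  {"x": 0,"y": 0,"z": 0,"rx": 0,"ry": 0,"rz": 0},
])

```text
clock: 28.62
position: [0.4495, 0.3548, 0.0904]
ee_rot: [-1.548, -0.273, 0.267]
force: [-0.7, 0.9, 1.3]
width: 0.654
```

```bash
python3 - <<'E'
from h import *
where()
E
```

```text
t 28.62 p [0.4495 0.3548 0.0904] yaw 0.3445 ydown [ 0.003  0.006 -1.   ] F [-0.71  0.91  1.32] w 6.0 j7 -0.56
```

>>> move_arm([
  {"x": -0.3,"y": 0.5,"z": -0.15,"rx": 0,"ry": 0,"rz": 0},
  {"x": 0,"y": 0,"z": 0,"rx": 0,"ry": 0,"rz": 0},
])

```text
clock: 28.88
position: [0.4478, 0.3529, 0.0866]
ee_rot: [-1.547, -0.274, 0.266]
force: [-0.4, 0.4, -0.2]
width: 0.654
```

>>> move_arm([
  {"x": 0,"y": 0,"z": 0,"rx": 0,"ry": 0,"rz": 0},
  {"x": 0,"y": 0,"z": 0,"rx": 0,"ry": 0,"rz": 0},
  {"x": 0,"y": 0,"z": 0,"rx": 0,"ry": 0,"rz": 0},
  {"x": 0,"y": 0,"z": 0,"rx": 0,"ry": 0,"rz": 0},
  {"x": 0,"y": 0,"z": 0,"rx": 0,"ry": 0,"rz": 0},
], jaw=0.5, newtons=45)

```text
clock: 29.5
position: [0.4484, 0.3535, 0.0879]
ee_rot: [-1.546, -0.276, 0.264]
force: [-0.3, -0.4, 1.5]
width: 0.157
```

```bash
python3 - <<'E'
from h import *
where()
V=np.array([.6043,.0920]);vy=-.1291;c,s=np.cos(vy),np.sin(vy);Rv=np.array([[c,-s],[s,c]])
P=np.array([.6037,.0859]); l=Rv.T@(P-V)-[.095,.085]; print("plate in corner",l, "want",-.06,-.045,"corner world",V+Rv@[.095,.085])
E
```

```text
t 29.5 p [0.4484 0.3535 0.0879] yaw 0.3443 ydown [ 0.006  0.009 -1.   ] F [-0.29 -0.39  1.52] w 1.44 j7 -0.56
plate in corner [-0.09480968 -0.09112648] want -0.06 -0.045 corner world [0.70945247 0.16406218]
```

```bash
cat >> h.py <<'E'
VY=-.1291; RV=np.array([[np.cos(VY),-np.sin(VY)],[np.sin(VY),np.cos(VY)]]); CW=np.array([.70945,.16406])
def cw(x,y): return CW+RV@np.array([x,y])
def incorner(p): return RV.T@(np.asarray(p)[:2]-CW)
E
python3 - <<'E'
from h import *
g=cw(-.0948,-.170); print(g)
plan([(.45,.35,.20,.3443),(.47,.15,.22,.85),(g[0],g[1],.20,1.4417)])
E
```

```text
[0.59355282 0.00767942]
1 {"x": 0.07, "y": -5.61, "z": -0.16, "rx": -0.003, "ry": 0.0, "rz": 0.004} 
2 {"x": 0.04, "y": -5.61, "z": -0.17, "rx": -0.003, "ry": 0.0, "rz": 0.004} <-end
3 {"x": -1.22, "y": -0.5, "z": -4.88, "rx": 0.0, "ry": -0.126, "rz": 0.0} 
4 {"x": -1.82, "y": -0.5, "z": -4.68, "rx": 0.0, "ry": -0.126, "rz": 0.0} 
5 {"x": -2.4, "y": -0.5, "z": -4.42, "rx": 0.0, "ry": -0.126, "rz": 0.0} 
6 {"x": -2.94, "y": -0.5, "z": -4.08, "rx": 0.0, "ry": -0.126, "rz": 0.0} <-end
7 {"x": -0.63, "y": 0.5, "z": -4.67, "rx": 0.0, "ry": -0.148, "rz": 0.0} 
8 {"x": -1.32, "y": 0.5, "z": -4.52, "rx": 0.0, "ry": -0.148, "rz": 0.0} 
9 {"x": -1.97, "y": 0.5, "z": -4.28, "rx": 0.0, "ry": -0.148, "rz": 0.0} 
10 {"x": -2.58, "y": 0.5, "z": -3.94, "rx": 0.0, "ry": -0.148, "rz": 0.0} <-end
```

>>> move_arm([
  {"x": 0,"y": -3.0,"z": 0,"rx": 0,"ry": 0,"rz": 0},
  {"x": 0,"y": -5.0,"z": -0.2,"rx": 0,"ry": 0,"rz": 0},
  {"x": 0,"y": -4.0,"z": -0.2,"rx": 0,"ry": 0,"rz": 0},
  {"x": -1.2,"y": -0.5,"z": -4.8,"rx": 0,"ry": -0.126,"rz": 0},
  {"x": -1.8,"y": -0.5,"z": -4.7,"rx": 0,"ry": -0.126,"rz": 0},
  {"x": -2.4,"y": 0,"z": -4.4,"rx": 0,"ry": -0.126,"rz": 0},
  {"x": -2.9,"y": 0,"z": -4.1,"rx": 0,"ry": -0.126,"rz": 0},
  {"x": -0.6,"y": 0,"z": -4.7,"rx": 0,"ry": -0.148,"rz": 0},
  {"x": -1.3,"y": 0.5,"z": -4.5,"rx": 0,"ry": -0.148,"rz": 0},
  {"x": -1.8,"y": 0.5,"z": -4.0,"rx": 0,"ry": -0.148,"rz": 0},
  {"x": -1.6,"y": 0,"z": -2.4,"rx": 0,"ry": -0.1,"rz": 0},
  {"x": 0,"y": 0,"z": 0,"rx": 0,"ry": 0,"rz": 0},
])

```text
clock: 31.0
position: [0.5832, 0.0144, 0.2052]
ee_rot: [-1.268, -1.105, 1.102]
force: [-0.5, 0.8, -2.4]
width: 0.147
```

>>> move_arm([
  {"x": 0,"y": 0,"z": 0,"rx": 0,"ry": 0,"rz": 0},
])

```text
clock: 31.12
position: [0.5825, 0.015, 0.2048]
ee_rot: [-1.267, -1.103, 1.102]
force: [0.2, 0.1, -2.4]
width: 0.145
```

```bash
python3 - <<'E'
from h import *
where()
g=cw(-.0948,-.172)
plan([(g[0],g[1],.15,1.4417)])
for n in("top","side"):
    im=arm.get_image(n); cv2.imwrite(f"pics/{n}5.png",im)
crop(im,250,100,500,320,3,"c13")
E
```

```text
t 31.12 p [0.5825 0.015  0.2048] yaw 1.4283 ydown [-0.003  0.005 -1.   ] F [ 0.24  0.15 -2.43] w 1.33 j7 1.17
1 {"x": -0.79, "y": 5.47, "z": -1.22, "rx": -0.004, "ry": -0.013, "rz": 0.005} <-end
```

View pics/c13.png

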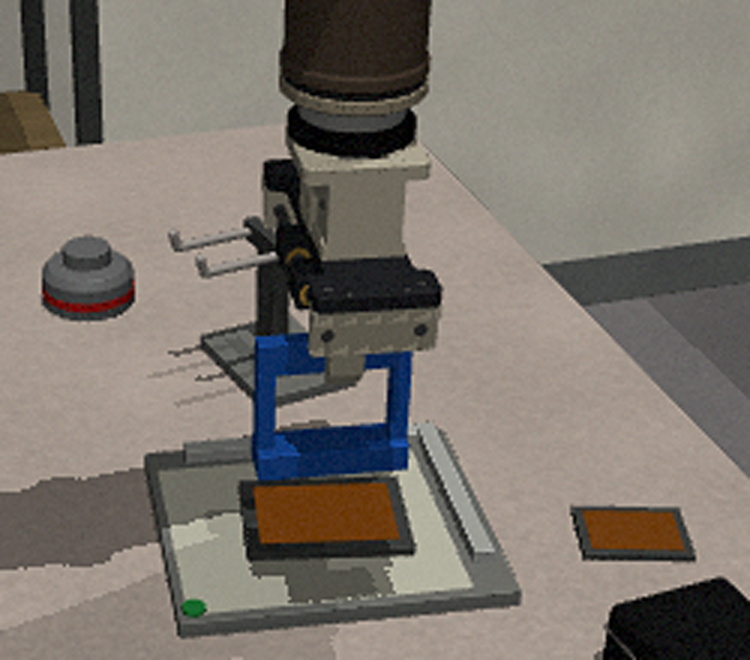

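View pics/top5.png

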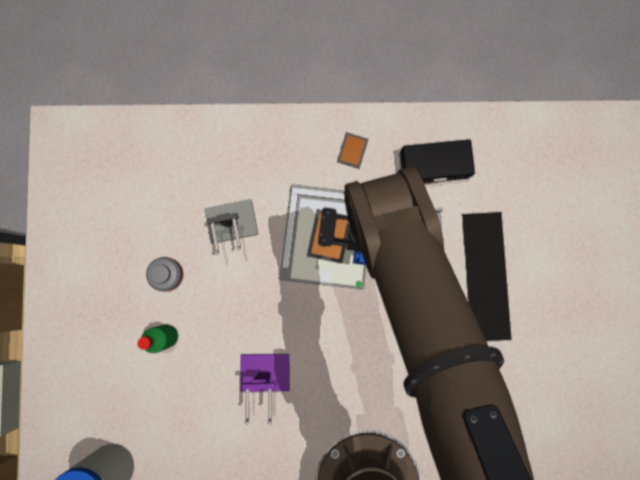

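>>> move_arm([
  {"x": -0.8,"y": 1.5,"z": -1.2,"rx": 0,"ry": -0.013,"rz": 0},
  {"x": 0,"y": 2.5,"z": 0,"rx": 0,"ry": 0,"rz": 0},
  {"x": 0,"y": 1.5,"z": 0,"rx": 0,"ry": 0,"rz": 0},
  {"x": 0,"y": 0,"z": 0,"rx": 0,"ry": 0,"rz": 0},
])

```text
clock: 31.72
position: [0.5939, 0.0062, 0.1468]
ee_rot: [-1.261, -1.117, 1.115]
force: [0.4, -0.8, -2.5]
width: 0.15
```

```bash
python3 - <<'E'
from h import *
where(); print(incorner(arm.observe()["position"]))
g=cw(-.0948,-.172)
plan([(g[0],g[1],.107,1.4417)])
E
```

```text
t 31.73 p [0.5939 0.0062 0.1468] yaw 1.4463 ydown [-0.002  0.004 -1.   ] F [ 0.44 -0.76 -2.5 ] w 1.38 j7 1.18
[-0.09426961 -0.17147254]
1 {"x": -0.07, "y": 3.98, "z": 0.04, "rx": -0.003, "ry": 0.005, "rz": 0.004} <-end
```

>>> move_arm([
  {"x": 0,"y": 1.5,"z": 0,"rx": -0.003,"ry": 0.005,"rz": 0.004},
  {"x": 0,"y": 1.5,"z": 0,"rx": 0,"ry": 0,"rz": 0},
  {"x": 0,"y": 0.7,"z": 0,"rx": 0,"ry": 0,"rz": 0},
  {"x": 0,"y": 0,"z": 0,"rx": 0,"ry": 0,"rz": 0},
])

```text
clock: 32.22
position: [0.5946, 0.0065, 0.1081]
ee_rot: [-1.269, -1.115, 1.113]
force: [-0.4, -1.1, -1.7]
width: 0.151
```

```bash
python3 - <<'E'
from h import *
where(); print(incorner(arm.observe()["position"]))
crop(arm.get_image("side"),270,180,450,330,4.3,"c14")
E
```

```text
t 32.23 p [0.5946 0.0065 0.1081] yaw 1.4415 ydown [ 0.002 -0.001 -1.   ] F [-0.45 -1.12 -1.72] w 1.39 j7 1.15
[-0.09361838 -0.17107838]
```

View pics/c14.png

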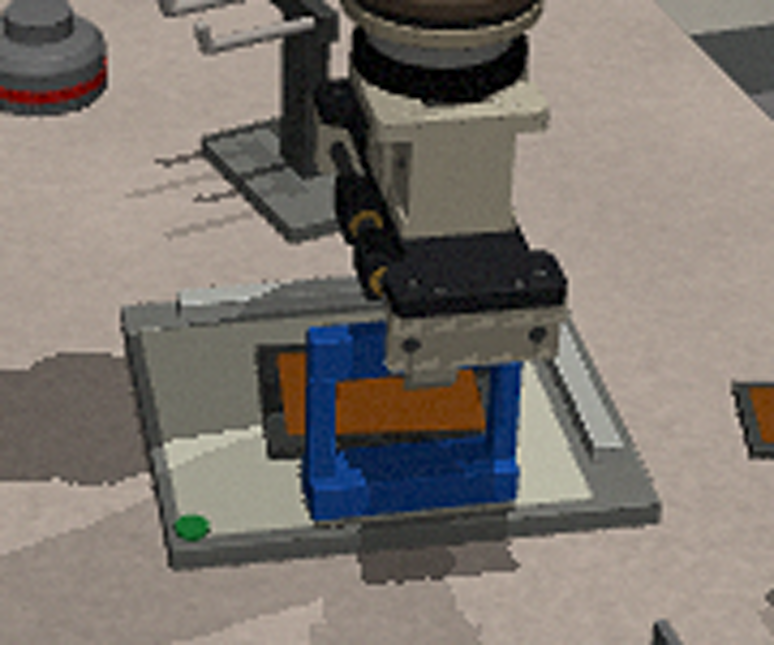

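>>> move_arm([
  {"x": 0,"y": 0.3,"z": 0,"rx": 0,"ry": 0,"rz": 0},
  {"x": 0,"y": 0,"z": 0,"rx": 0,"ry": 0,"rz": 0},
])

```text
clock: 32.52
position: [0.5954, 0.0065, 0.106]
ee_rot: [-1.27, -1.116, 1.112]
force: [0.0, 0.5, -1.9]
width: 0.149
```

```bash
python3 - <<'E'
from h import *
where(); print(incorner(arm.observe()["position"]))
E
```

```text
t 32.52 p [0.5954 0.0065 0.106 ] yaw 1.4413 ydown [ 0.004 -0.    -1.   ] F [ 0.05  0.52 -1.86] w 1.37 j7 1.15
[-0.0928501  -0.17095152]
```

>>> move_arm([
  {"x": 0.6,"y": 0.1,"z": 0,"rx": 0,"ry": 0,"rz": 0},
  {"x": 0.7,"y": 0,"z": 0,"rx": 0,"ry": 0,"rz": 0},
  {"x": 0.7,"y": 0,"z": 0,"rx": 0,"ry": 0,"rz": 0},
  {"x": 0.7,"y": 0,"z": 0,"rx": 0,"ry": 0,"rz": 0},
  {"x": 0.5,"y": 0,"z": 0,"rx": 0,"ry": 0,"rz": 0},
  {"x": 0,"y": 0,"z": 0,"rx": 0,"ry": 0,"rz": 0},
])

```text
clock: 33.28
position: [0.6003, 0.0406, 0.1056]
ee_rot: [-1.271, -1.117, 1.112]
force: [0.4, -0.7, -2.4]
width: 0.15
```

```bash
python3 - <<'E'
from h import *
where(); print(incorner(arm.observe()["position"]))
E
```

```text
t 33.27 p [0.6003 0.0406 0.1056] yaw 1.4417 ydown [ 0.005 -0.001 -1.   ] F [ 0.43 -0.72 -2.35] w 1.38 j7 1.09
[-0.09238885 -0.13652981]
```

>>> move_arm([
  {"x": 0.6,"y": 0,"z": 0,"rx": 0,"ry": 0,"rz": 0},
  {"x": 0.6,"y": 0,"z": 0,"rx": 0,"ry": 0,"rz": 0},
  {"x": 0.6,"y": 0,"z": 0,"rx": 0,"ry": 0,"rz": 0},
  {"x": 0.4,"y": 0,"z": 0,"rx": 0,"ry": 0,"rz": 0},
  {"x": 0,"y": 0,"z": 0,"rx": 0,"ry": 0,"rz": 0},
])

```text
clock: 33.9
position: [0.6032, 0.063, 0.1056]
ee_rot: [-1.272, -1.116, 1.112]
force: [0.8, -0.9, -1.8]
width: 0.149
```

```bash
python3 - <<'E'
from h import *
where(); print(incorner(arm.observe()["position"]))
crop(arm.get_image("side"),270,180,450,330,4.3,"c15")
E
```

```text
t 33.9 p [0.6032 0.063  0.1056] yaw 1.441 ydown [ 0.005 -0.002 -1.   ] F [ 0.83 -0.94 -1.82] w 1.37 j7 1.06
[-0.09238398 -0.11388082]
```

View pics/c15.png

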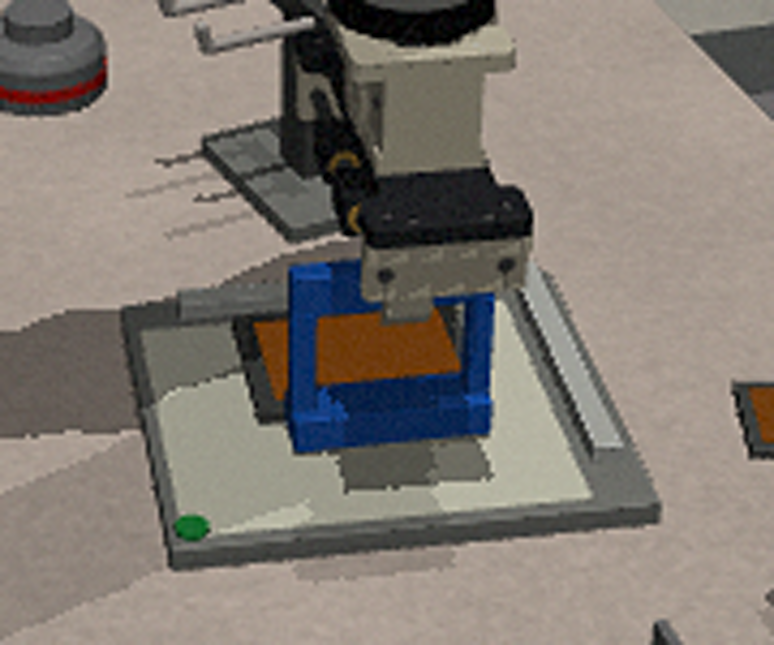

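>>> move_arm([
  {"x": 0.4,"y": 0,"z": 0,"rx": 0,"ry": 0,"rz": 0},
  {"x": 0.3,"y": 0,"z": 0,"rx": 0,"ry": 0,"rz": 0},
  {"x": 0.1,"y": 0,"z": 0,"rx": 0,"ry": 0,"rz": 0},
])

```text
clock: 34.33
position: [0.6041, 0.0706, 0.1055]
ee_rot: [-1.273, -1.114, 1.112]
force: [-0.1, -1.3, -1.7]
width: 0.151
```

```bash
python3 - <<'E'
from h import *
where(); print(incorner(arm.observe()["position"]))
E
```

```text
t 34.33 p [0.6041 0.0706 0.1055] yaw 1.4401 ydown [ 0.004 -0.002 -1.   ] F [-0.14 -1.33 -1.69] w 1.39 j7 1.04
[-0.09239009 -0.10627341]
```

Creep until the force rises.

>>> move_arm([
  {"x": 0.15,"y": 0,"z": 0,"rx": 0,"ry": 0,"rz": 0},
  {"x": 0,"y": 0,"z": 0,"rx": 0,"ry": 0,"rz": 0},
])

```text
clock: 34.58
position: [0.6044, 0.0722, 0.1055]
ee_rot: [-1.273, -1.115, 1.112]
force: [0.8, -1.2, -2.3]
width: 0.15
```

>>> move_arm([
  {"x": 0.15,"y": 0,"z": 0,"rx": 0,"ry": 0,"rz": 0},
  {"x": 0.1,"y": 0,"z": 0,"rx": 0,"ry": 0,"rz": 0},
])

```text
clock: 34.83
position: [0.6046, 0.0738, 0.1055]
ee_rot: [-1.274, -1.113, 1.112]
force: [-1.3, -4.3, 0.1]
width: 0.152
```

```bash
python3 - <<'E'
from h import *
where(); print(incorner(arm.observe()["position"]))
for n in("top","side"):
    im=arm.get_image(n); cv2.imwrite(f"pics/{n}6.png",im)
    if n=="top": crop(im,270,170,390,300,4.5,"c16")
crop(im,270,180,450,330,4.3,"c17")
E
```

```text
t 34.83 p [0.6046 0.0738 0.1055] yaw 1.4394 ydown [ 0.004 -0.003 -1.   ] F [-1.34 -4.32  0.09] w 1.39 j7 1.04
[-0.09235009 -0.10302133]
```

View pics/c16.png

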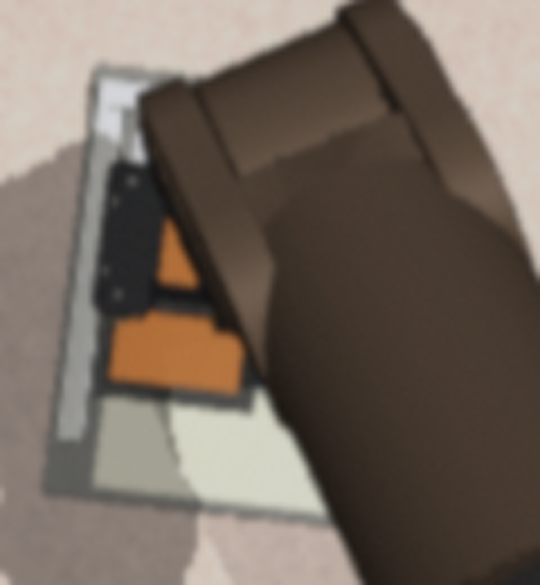

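View pics/c17.png

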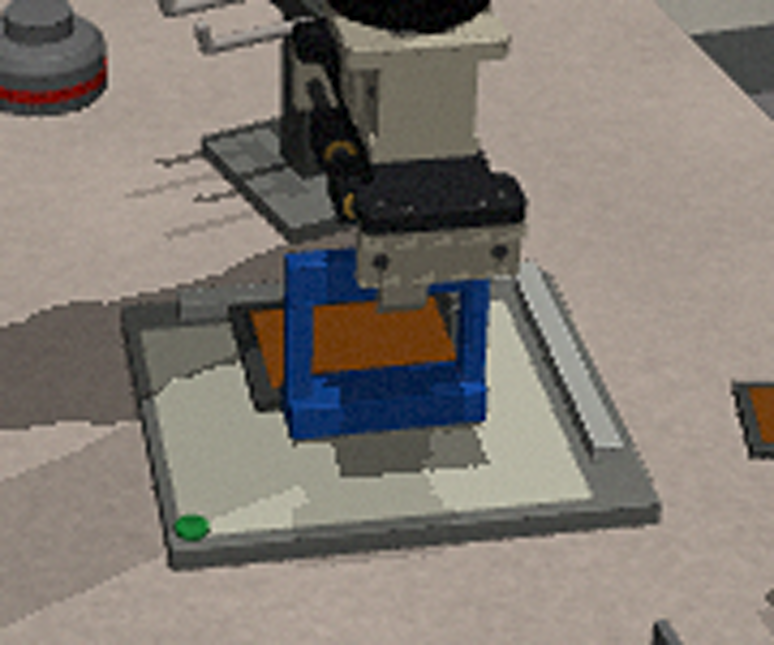

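>>> move_arm([
  {"x": 0.15,"y": 0,"z": 0,"rx": 0,"ry": 0,"rz": 0},
  {"x": 0.1,"y": 0,"z": 0,"rx": 0,"ry": 0,"rz": 0},
])

```text
clock: 35.17
position: [0.6047, 0.0741, 0.1055]
ee_rot: [-1.276, -1.11, 1.113]
force: [-0.6, -6.1, 0.2]
width: 0.148
```

```bash
python3 - <<'E'
from h import *
where(); print(incorner(arm.observe()["position"]))
E
```

```text
t 35.17 p [0.6047 0.0741 0.1055] yaw 1.4379 ydown [ 0.003 -0.006 -1.   ] F [-0.61 -6.07  0.16] w 1.36 j7 1.03
[-0.09233064 -0.10267699]
```

>>> move_arm([
  {"x": -1.0,"y": 0,"z": 0,"rx": 0,"ry": 0,"rz": 0},
  {"x": -1.5,"y": 0,"z": 0,"rx": 0,"ry": 0,"rz": 0},
  {"x": -0.5,"y": -2.0,"z": 0,"rx": 0,"ry": 0,"rz": 0},
  {"x": 0,"y": -4.0,"z": 0,"rx": 0,"ry": 0,"rz": 0},
  {"x": 0,"y": -2.0,"z": 0,"rx": 0,"ry": 0,"rz": 0},
  {"x": 0,"y": 0,"z": 0,"rx": 0,"ry": 0,"rz": 0},
])

```text
clock: 35.92
position: [0.5997, 0.0422, 0.1868]
ee_rot: [-1.273, -1.111, 1.11]
force: [0.2, 0.7, -2.0]
width: 0.15
```

```bash
python3 - <<'E'
from h import *
where()
g=cw(-.188,-.060)
plan([(g[0],g[1],.18,-.1291)])
E
```

```text
t 35.92 p [0.5997 0.0422 0.1868] yaw 1.4372 ydown [ 0.003 -0.002 -1.   ] F [ 0.2   0.66 -1.99] w 1.38 j7 1.12
1 {"x": 0.83, "y": 0.07, "z": 1.06, "rx": 0.0, "ry": 0.174, "rz": 0.0} 
2 {"x": 0.63, "y": 0.07, "z": 1.19, "rx": 0.0, "ry": 0.174, "rz": 0.0} 
3 {"x": 0.42, "y": 0.07, "z": 1.28, "rx": 0.0, "ry": 0.174, "rz": 0.0} 
4 {"x": 0.19, "y": 0.07, "z": 1.33, "rx": 0.0, "ry": 0.174, "rz": 0.0} 
5 {"x": -0.04, "y": 0.07, "z": 1.34, "rx": 0.0, "ry": 0.174, "rz": 0.0} 
6 {"x": -0.27, "y": 0.07, "z": 1.32, "rx": 0.0, "ry": 0.174, "rz": 0.0} 
7 {"x": -0.5, "y": 0.07, "z": 1.25, "rx": 0.0, "ry": 0.174, "rz": 0.0} 
8 {"x": -0.71, "y": 0.07, "z": 1.14, "rx": 0.0, "ry": 0.174, "rz": 0.0} 
9 {"x": -0.89, "y": 0.08, "z": 1.0, "rx": 0.0, "ry": 0.174, "rz": 0.0} <-end
```

>>> move_arm([
  {"x": 0.8,"y": 0,"z": 1.1,"rx": 0,"ry": 0.174,"rz": 0},
  {"x": 0.6,"y": 0,"z": 1.2,"rx": 0,"ry": 0.174,"rz": 0},
  {"x": 0.4,"y": 0,"z": 1.3,"rx": 0,"ry": 0.174,"rz": 0},
  {"x": 0.2,"y": 0,"z": 1.3,"rx": 0,"ry": 0.174,"rz": 0},
  {"x": 0,"y": 0,"z": 1.3,"rx": 0,"ry": 0.174,"rz": 0},
  {"x": -0.3,"y": 0,"z": 1.3,"rx": 0,"ry": 0.174,"rz": 0},
  {"x": -0.5,"y": 0,"z": 1.3,"rx": 0,"ry": 0.174,"rz": 0},
  {"x": -0.7,"y": 0,"z": 1.1,"rx": 0,"ry": 0.17,"rz": 0},
  {"x": -0.7,"y": 0,"z": 0.8,"rx": 0,"ry": 0.1,"rz": 0},
  {"x": 0,"y": 0,"z": 0,"rx": 0,"ry": 0.03,"rz": 0},
  {"x": 0,"y": 0,"z": 0,"rx": 0,"ry": 0,"rz": 0},
])

```text
clock: 37.3
position: [0.5108, 0.1247, 0.1736]
ee_rot: [-1.574, 0.112, -0.095]
force: [-0.6, -0.3, -1.9]
width: 0.146
```

```bash
python3 - <<'E'
from h import *
where()
g=cw(-.188,-.060)
plan([(g[0],g[1],.15,-.1291)])
im=arm.get_image("top"); crop(im,270,170,390,300,4.5,"c18")
im=arm.get_image("side"); crop(im,270,180,450,330,4.3,"c19")
E
```

```text
t 37.3 p [0.5108 0.1247 0.1736] yaw -0.1319 ydown [-0.011 -0.005 -1.   ] F [-0.59 -0.31 -1.91] w 1.34 j7 -0.47
1 {"x": 0.41, "y": 2.36, "z": 0.48, "rx": 0.006, "ry": -0.003, "rz": -0.01} <-end
```

View pics/c18.png

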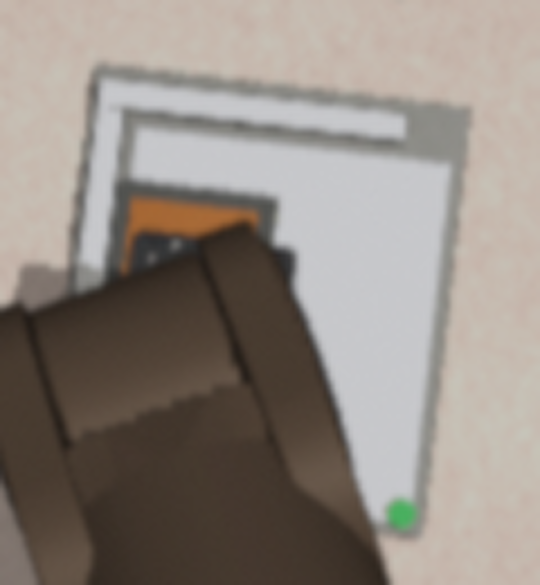

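View pics/c19.png

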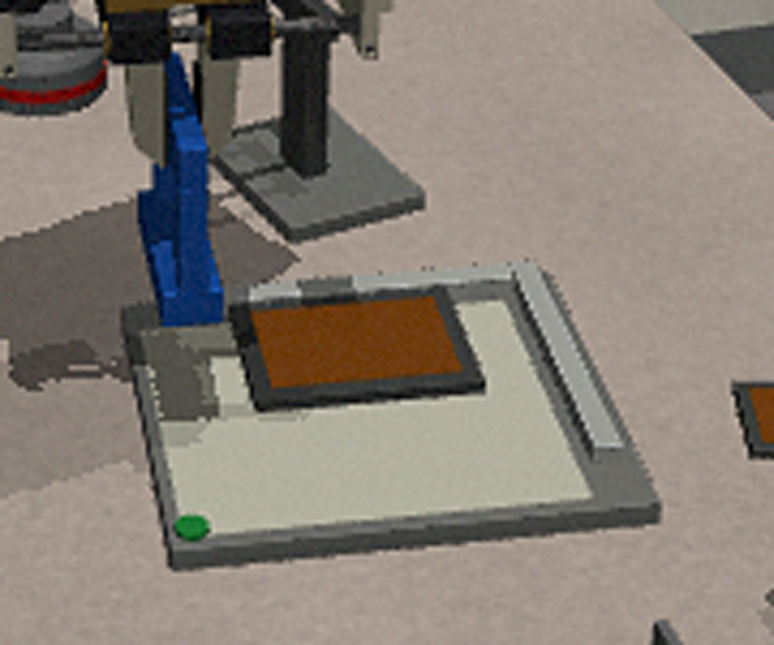

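>>> move_arm([
  {"x": 0.3,"y": 1.2,"z": 0.4,"rx": 0.006,"ry": 0,"rz": -0.01},
  {"x": 0,"y": 2.0,"z": 0,"rx": 0,"ry": 0,"rz": 0},
  {"x": 0,"y": 1.5,"z": 0,"rx": 0,"ry": 0,"rz": 0},
  {"x": 0,"y": 0,"z": 0,"rx": 0,"ry": 0,"rz": 0},
])

```text
clock: 37.9
position: [0.516, 0.1266, 0.1255]
ee_rot: [-1.568, 0.101, -0.104]
force: [-0.7, -0.4, -1.5]
width: 0.151
```

```bash
python3 - <<'E'
from h import *
where(); print(incorner(arm.observe()["position"]))
g=cw(-.188,-.060)
plan([(g[0],g[1],.105,-.1291)])
E
```

```text
t 37.9 p [0.516  0.1266 0.1255] yaw -0.1307 ydown [ 0.002  0.    -1.   ] F [-0.7  -0.41 -1.54] w 1.39 j7 -0.47
[-0.18698795 -0.06208957]
1 {"x": -0.1, "y": 2.05, "z": 0.21, "rx": 0.0, "ry": -0.002, "rz": 0.001} <-end
```

>>> move_arm([
  {"x": -0.1,"y": 1.4,"z": 0.2,"rx": 0,"ry": 0,"rz": 0},
  {"x": 0,"y": 0.5,"z": 0,"rx": 0,"ry": 0,"rz": 0},
  {"x": 0,"y": 0,"z": 0,"rx": 0,"ry": 0,"rz": 0},
])

```text
clock: 38.28
position: [0.516, 0.1289, 0.106]
ee_rot: [-1.568, 0.1, -0.105]
force: [-0.5, -0.0, -1.9]
width: 0.152
```

```bash
python3 - <<'E'
from h import *
where(); print(incorner(arm.observe()["position"]))
crop(arm.get_image("side"),270,180,450,330,4.3,"c20")
E
```

```text
t 38.27 p [0.516  0.1289 0.106 ] yaw -0.1305 ydown [ 0.003  0.001 -1.   ] F [-0.52 -0.01 -1.93] w 1.39 j7 -0.48
[-0.18729345 -0.05977601]
```

View pics/c20.png

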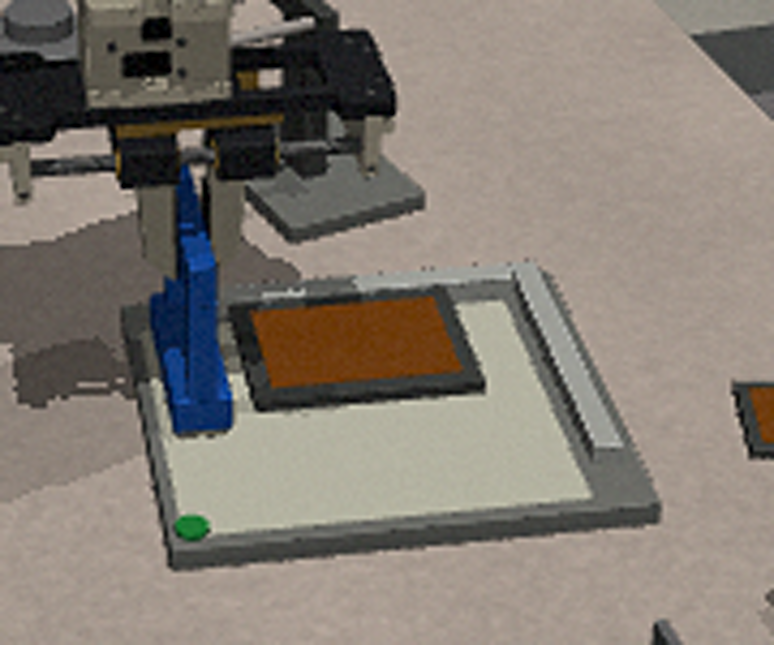

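>>> move_arm([
  {"x": 0.6,"y": 0.05,"z": 0,"rx": 0,"ry": 0,"rz": 0},
  {"x": 0.7,"y": 0,"z": 0,"rx": 0,"ry": 0,"rz": 0},
  {"x": 0.7,"y": 0,"z": 0,"rx": 0,"ry": 0,"rz": 0},
  {"x": 0.6,"y": 0,"z": 0,"rx": 0,"ry": 0,"rz": 0},
  {"x": 0.6,"y": 0,"z": 0,"rx": 0,"ry": 0,"rz": 0},
  {"x": 0.4,"y": 0,"z": 0,"rx": 0,"ry": 0,"rz": 0},
  {"x": 0,"y": 0,"z": 0,"rx": 0,"ry": 0,"rz": 0},
])

```text
clock: 39.2
position: [0.5538, 0.1241, 0.1063]
ee_rot: [-1.567, 0.101, -0.104]
force: [-0.7, 1.0, -1.7]
width: 0.15
```

```bash
python3 - <<'E'
from h import *
where(); print(incorner(arm.observe()["position"]))
E
```

```text
t 39.2 p [0.5538 0.1241 0.1063] yaw -0.1302 ydown [ 0.002  0.001 -1.   ] F [-0.66  1.   -1.73] w 1.38 j7 -0.44
[-0.14921448 -0.05968099]
```

>>> move_arm([
  {"x": 0.5,"y": 0,"z": 0,"rx": 0,"ry": 0,"rz": 0},
  {"x": 0.4,"y": 0,"z": 0,"rx": 0,"ry": 0,"rz": 0},
  {"x": 0.2,"y": 0,"z": 0,"rx": 0,"ry": 0,"rz": 0},
  {"x": 0.2,"y": 0,"z": 0,"rx": 0,"ry": 0,"rz": 0},
])

```text
clock: 39.7
position: [0.567, 0.1224, 0.1062]
ee_rot: [-1.568, 0.101, -0.103]
force: [-0.4, 0.0, -3.5]
width: 0.149
```

```bash
python3 - <<'E'
from h import *
where(); print(incorner(arm.observe()["position"]))
E
```

```text
t 39.7 p [0.567  0.1224 0.1062] yaw -0.1299 ydown [ 0.001  0.001 -1.   ] F [-0.38  0.03 -3.46] w 1.37 j7 -0.43
[-0.13594075 -0.05970346]
```

>>> move_arm([
  {"x": 0.2,"y": 0,"z": 0,"rx": 0,"ry": 0,"rz": 0},
  {"x": 0.15,"y": 0,"z": 0,"rx": 0,"ry": 0,"rz": 0},
])

```text
clock: 39.95
position: [0.5692, 0.1221, 0.106]
ee_rot: [-1.568, 0.103, -0.1]
force: [-6.7, 1.0, 1.4]
width: 0.149
```

```bash
python3 - <<'E'
from h import *
where(); print(incorner(arm.observe()["position"]))
im=arm.get_image("side"); cv2.imwrite("pics/side7.png",im); crop(im,270,180,450,330,4.3,"c21")
E
```

```text
t 39.95 p [0.5692 0.1221 0.106 ] yaw -0.1297 ydown [-0.002  0.001 -1.   ] F [-6.72  0.97  1.43] w 1.37 j7 -0.43
[-0.13364047 -0.05966678]
```

View pics/c21.png

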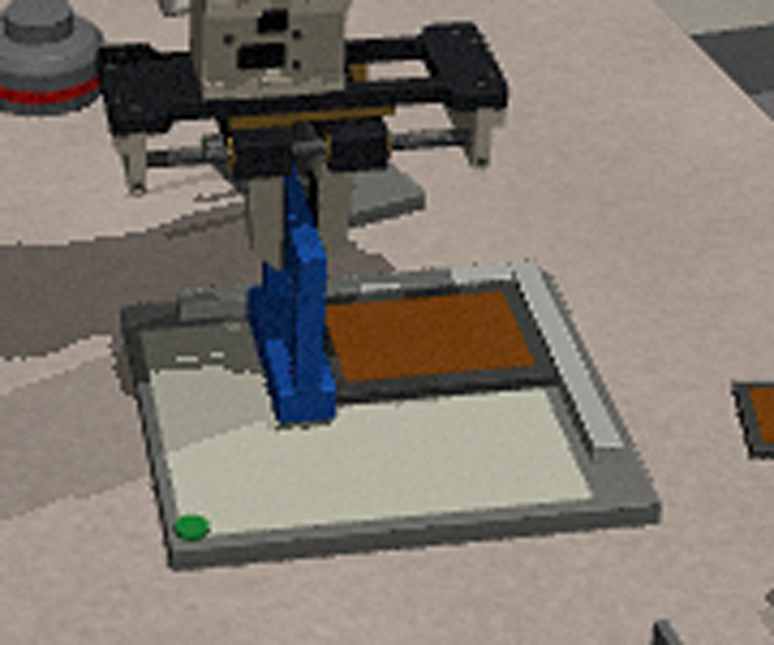

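>>> move_arm([
  {"x": 0.1,"y": 0,"z": 0,"rx": 0,"ry": 0,"rz": 0},
  {"x": 0,"y": 0,"z": 0,"rx": 0,"ry": 0,"rz": 0},
  {"x": -0.3,"y": 0,"z": 0,"rx": 0,"ry": 0,"rz": 0},
  {"x": -1.0,"y": 0,"z": 0,"rx": 0,"ry": 0,"rz": 0},
  {"x": -2.0,"y": 0,"z": 0,"rx": 0,"ry": 0,"rz": 0},
  {"x": -2.0,"y": -2.0,"z": 0,"rx": 0,"ry": 0,"rz": 0},
  {"x": -2.0,"y": -4.0,"z": 0,"rx": 0,"ry": 0,"rz": 0},
  {"x": 0,"y": -2.0,"z": 0,"rx": 0,"ry": 0,"rz": 0},
  {"x": 0,"y": 0,"z": 0,"rx": 0,"ry": 0,"rz": 0},
])

```text
clock: 41.12
position: [0.4945, 0.1318, 0.1883]
ee_rot: [-1.567, 0.1, -0.103]
force: [-0.2, -0.1, -2.5]
width: 0.149
```

```bash
python3 - <<'E'
from h import *
where()
im=arm.get_image("top"); cv2.imwrite("pics/top8.png",im);crop(im,270,170,390,300,4.5,"c22")
im=arm.get_image("side"); cv2.imwrite("pics/side8.png",im);crop(im,270,180,450,330,4.3,"c23")
E
```

```text
t 41.12 p [0.4945 0.1318 0.1883] yaw -0.1296 ydown [ 0.002  0.001 -1.   ] F [-0.15 -0.12 -2.53] w 1.37 j7 -0.49
```

View pics/c22.png

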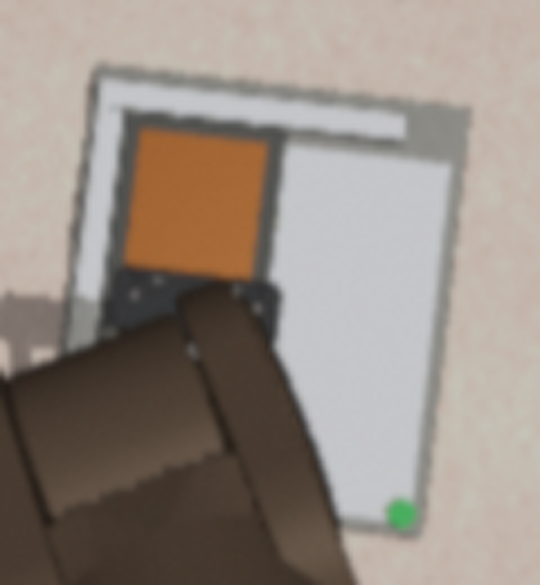

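View pics/c23.png

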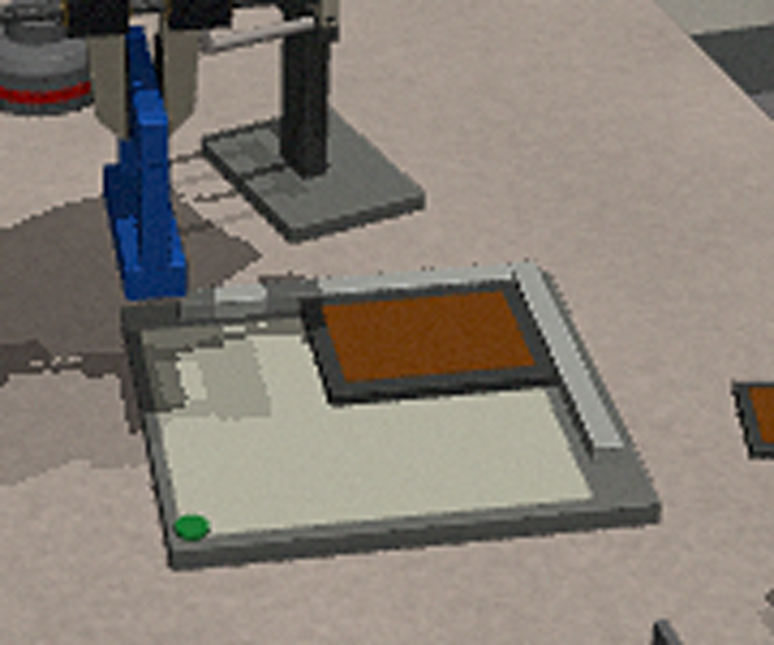

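```bash
cat >> h.py <<'E'
HY=.1718; RH=np.array([[np.cos(HY),-np.sin(HY)],[np.sin(HY),np.cos(HY)]]); HW=np.array([.6288,.3256])
def hw(x,y=0): return HW+RH@np.array([x,y])
def inhook(p): return RH.T@(np.asarray(p)[:2]-HW)
E
python3 - <<'E'
from h import *
g=hw(-.16); print(g)
plan([(g[0],g[1],.178,HY)])
E
```

```text
[0.47115542 0.29824702]
1 {"x": -1.46, "y": 0.29, "z": 5.42, "rx": 0.0, "ry": -0.1, "rz": 0.0} 
2 {"x": -0.91, "y": 0.29, "z": 5.53, "rx": 0.0, "ry": -0.1, "rz": 0.0} 
3 {"x": -0.35, "y": 0.29, "z": 5.6, "rx": 0.0, "ry": -0.1, "rz": 0.0} <-end
```

>>> move_arm([
  {"x": -1.0,"y": 0.2,"z": 3.0,"rx": 0,"ry": -0.06,"rz": 0},
  {"x": -1.0,"y": 0.2,"z": 4.5,"rx": 0,"ry": -0.09,"rz": 0},
  {"x": -0.4,"y": 0.2,"z": 4.5,"rx": 0,"ry": -0.09,"rz": 0},
  {"x": 0,"y": 0,"z": 3.0,"rx": 0,"ry": -0.06,"rz": 0},
  {"x": 0,"y": 0,"z": 1.0,"rx": 0,"ry": 0,"rz": 0},
  {"x": 0,"y": 0,"z": 0,"rx": 0,"ry": 0,"rz": 0},
])

```text
clock: 41.98
position: [0.4693, 0.2928, 0.1733]
ee_rot: [-1.572, -0.129, 0.143]
force: [0.4, -0.6, -2.4]
width: 0.15
```

```bash
python3 - <<'E'
from h import *
where();print(inhook(arm.observe()["position"]))
g=hw(-.12)
plan([(g[0],g[1],.163,HY)])
im=arm.get_image("side"); cv2.imwrite("pics/side9.png",im);crop(im,200,80,400,260,3.3,"c24")
im=arm.get_image("top"); cv2.imwrite("pics/top9.png",im);crop(im,180,170,400,300,3.6,"c25")
E
```

```text
t 41.98 p [0.4693 0.2928 0.1733] yaw 0.1727 ydown [-0.008 -0.006 -1.   ] F [ 0.43 -0.65 -2.41] w 1.37 j7 -0.53
[-0.16279968 -0.00501387]
1 {"x": 4.29, "y": 0.98, "z": 0.5, "rx": 0.005, "ry": 0.001, "rz": -0.009} <-end
```

View pics/c24.png

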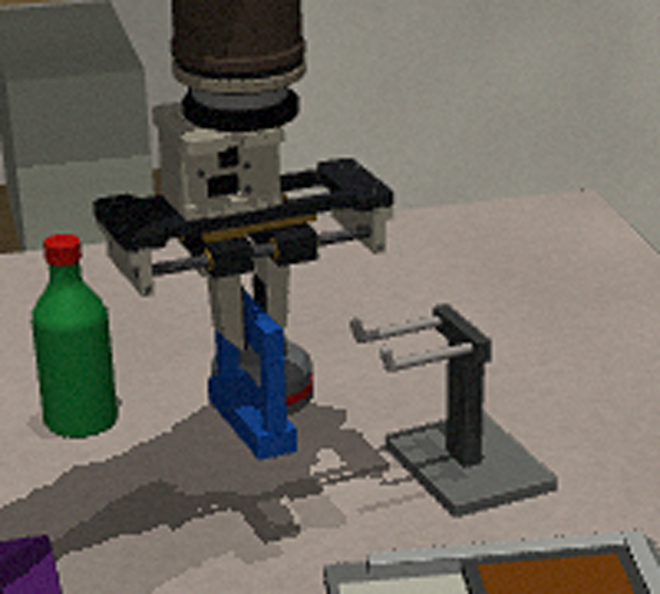

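View pics/c25.png

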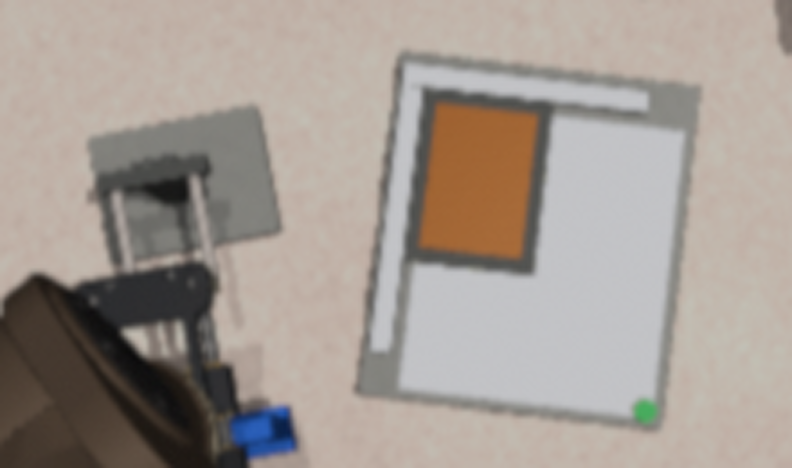

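>>> move_arm([
  {"x": 2.0,"y": 0.4,"z": 0.5,"rx": 0.005,"ry": 0,"rz": -0.009},
  {"x": 2.0,"y": 0.4,"z": 0,"rx": 0,"ry": 0,"rz": 0},
  {"x": 0.3,"y": 0,"z": 0,"rx": 0,"ry": 0,"rz": 0},
  {"x": 0,"y": 0,"z": 0,"rx": 0,"ry": 0,"rz": 0},
])

```text
clock: 42.58
position: [0.5164, 0.3001, 0.1652]
ee_rot: [-1.568, -0.131, 0.126]
force: [-0.3, 0.0, -2.5]
width: 0.153
```

```bash
python3 - <<'E'
from h import *
where();print(inhook(arm.observe()["position"]))
g=hw(-.042)
plan([(g[0],g[1],.163,HY,0,.02)])
im=arm.get_image("side");crop(im,200,80,400,260,3.3,"c26")
E
```

```text
t 42.58 p [0.5164 0.3001 0.1652] yaw 0.1635 ydown [ 0.003 -0.001 -1.   ] F [-0.29  0.01 -2.5 ] w 1.41 j7 -0.5
[-0.11511392 -0.00588513]
1 {"x": 1.83, "y": 0.06, "z": 0.16, "rx": 0.0, "ry": -0.002, "rz": 0.001} 
2 {"x": 1.83, "y": 0.06, "z": 0.16, "rx": 0.0, "ry": -0.002, "rz": 0.001} 
3 {"x": 1.83, "y": 0.06, "z": 0.15, "rx": 0.0, "ry": -0.002, "rz": 0.001} 
4 {"x": 1.83, "y": 0.06, "z": 0.15, "rx": 0.0, "ry": -0.002, "rz": 0.001} <-end
```

View pics/c26.png

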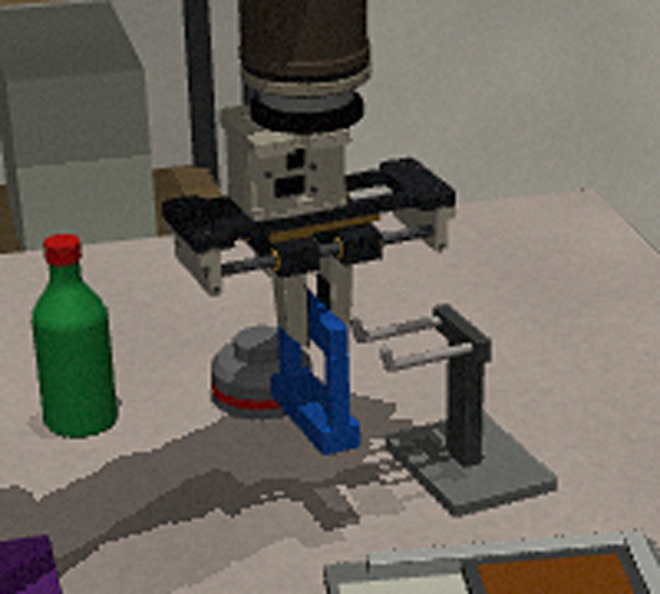

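>>> move_arm([
  {"x": 0,"y": 0,"z": 0.6,"rx": 0,"ry": -0.008,"rz": 0},
  {"x": 0,"y": 0,"z": 0,"rx": 0,"ry": 0,"rz": 0},
  {"x": 1.2,"y": 0,"z": 0,"rx": 0,"ry": 0,"rz": 0},
  {"x": 1.5,"y": 0,"z": 0,"rx": 0,"ry": 0,"rz": 0},
  {"x": 1.0,"y": 0,"z": 0,"rx": 0,"ry": 0,"rz": 0},
  {"x": 0,"y": 0,"z": 0,"rx": 0,"ry": 0,"rz": 0},
])

```text
clock: 43.38
position: [0.5542, 0.3133, 0.1658]
ee_rot: [-1.567, -0.139, 0.132]
force: [-0.8, 0.4, -2.6]
width: 0.146
```

```bash
python3 - <<'E'
from h import *
where();print(inhook(arm.observe()["position"]))
im=arm.get_image("side");crop(im,220,100,400,260,3.7,"c27")
E
```

```text
t 43.38 p [0.5542 0.3133 0.1658] yaw 0.1725 ydown [ 0.004 -0.    -1.   ] F [-0.85  0.38 -2.59] w 1.34 j7 -0.48
[-0.07557668  0.00066831]
```

View pics/c27.png

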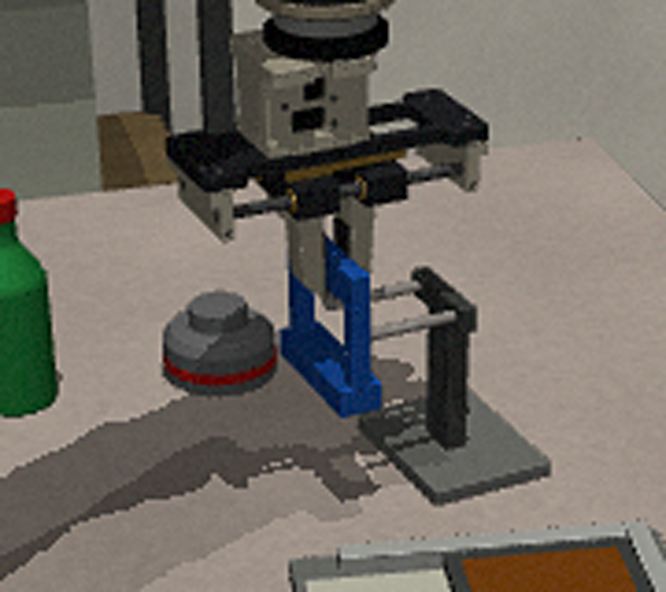

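>>> move_arm([
  {"x": 1.2,"y": 0,"z": 0,"rx": 0,"ry": 0,"rz": 0},
  {"x": 1.2,"y": 0,"z": 0,"rx": 0,"ry": 0,"rz": 0},
  {"x": 0.7,"y": 0,"z": 0,"rx": 0,"ry": 0,"rz": 0},
  {"x": 0,"y": 0,"z": 0,"rx": 0,"ry": 0,"rz": 0},
  {"x": 0,"y": 1.0,"z": 0,"rx": 0,"ry": 0,"rz": 0},
  {"x": 0,"y": 0.8,"z": 0,"rx": 0,"ry": 0,"rz": 0},
  {"x": 0,"y": 0.3,"z": 0,"rx": 0,"ry": 0,"rz": 0},
  {"x": 0,"y": 0,"z": 0,"rx": 0,"ry": 0,"rz": 0},
])

```text
clock: 44.42
position: [0.585, 0.3187, 0.1424]
ee_rot: [-1.568, -0.137, 0.135]
force: [0.2, -0.9, -2.5]
width: 0.15
```

```bash
python3 - <<'E'
from h import *
where();print(inhook(arm.observe()["position"]))
im=arm.get_image("side");crop(im,260,120,400,250,4.5,"c28")
E
```

```text
t 44.42 p [0.585  0.3187 0.1424] yaw 0.1735 ydown [ 0.002 -0.001 -1.   ] F [ 0.21 -0.92 -2.48] w 1.37 j7 -0.46
[-0.04435645  0.00073882]
```

View pics/c28.png

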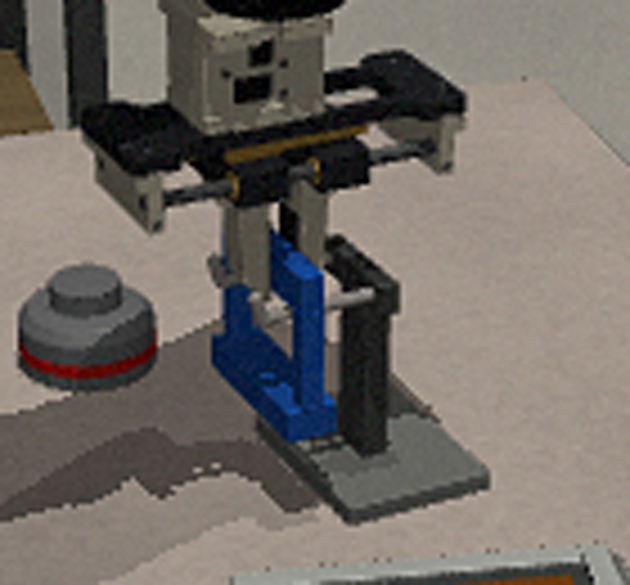

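>>> move_arm([
  {"x": 0.3,"y": 0.2,"z": 0,"rx": 0,"ry": 0,"rz": 0},
  {"x": 0,"y": 0.15,"z": 0,"rx": 0,"ry": 0,"rz": 0},
  {"x": 0,"y": 0,"z": 0,"rx": 0,"ry": 0,"rz": 0},
])

```text
clock: 44.85
position: [0.5885, 0.3196, 0.1395]
ee_rot: [-1.567, -0.138, 0.134]
force: [-0.2, 1.0, -2.3]
width: 0.15
```

```bash
python3 - <<'E'
from h import *
where();print(inhook(arm.observe()["position"]))
E
```

```text
t 44.85 p [0.5885 0.3196 0.1395] yaw 0.1734 ydown [ 0.003 -0.001 -1.   ] F [-0.16  1.04 -2.28] w 1.38 j7 -0.45
[-0.04069211  0.00093436]
```

>>> move_arm([
  {"x": 0,"y": 0.15,"z": 0,"rx": 0,"ry": 0,"rz": 0},
  {"x": 0,"y": 0,"z": 0,"rx": 0,"ry": 0,"rz": 0},
])

```text
clock: 45.1
position: [0.5888, 0.3197, 0.139]
ee_rot: [-1.567, -0.139, 0.133]
force: [-0.5, -0.9, -1.7]
width: 0.152
```

```bash
python3 - <<'E'
from h import *
where();print(inhook(arm.observe()["position"]))
E
```

```text
t 45.1 p [0.5888 0.3197 0.139 ] yaw 0.1733 ydown [ 0.004 -0.    -1.   ] F [-0.49 -0.91 -1.67] w 1.39 j7 -0.45
[-0.04043602  0.00100346]
```

>>> move_arm([
  {"x": 0,"y": 0.2,"z": 0,"rx": 0,"ry": 0,"rz": 0},
  {"x": 0,"y": 0,"z": 0,"rx": 0,"ry": 0,"rz": 0},
])

```text
clock: 45.35
position: [0.5889, 0.3197, 0.139]
ee_rot: [-1.566, -0.14, 0.132]
force: [-1.3, -0.2, -2.3]
width: 0.149
```

```bash
python3 - <<'E'
from h import *
where()
E
```

```text
t 45.35 p [0.5889 0.3197 0.139 ] yaw 0.1733 ydown [ 0.005  0.001 -1.   ] F [-1.28 -0.17 -2.3 ] w 1.37 j7 -0.45
```

>>> move_arm([
  {"x": 0,"y": 0.3,"z": 0,"rx": 0,"ry": 0,"rz": 0},
])

```text
clock: 45.48
position: [0.5892, 0.3198, 0.1384]
ee_rot: [-1.566, -0.141, 0.131]
force: [-11.5, -8.4, 35.4]
width: 0.149
```

```bash
python3 - <<'E'
from h import *
where()
E
```

```text
t 45.48 p [0.5892 0.3198 0.1384] yaw 0.1731 ydown [ 0.006  0.001 -1.   ] F [-11.48  -8.43  35.4 ] w 1.37 j7 -0.45
```

>>> move_arm([
  {"x": 0,"y": 0,"z": 0,"rx": 0,"ry": 0,"rz": 0},
  {"x": 0,"y": 0,"z": 0,"rx": 0,"ry": 0,"rz": 0},
])

```text
clock: 45.72
position: [0.5893, 0.3199, 0.1389]
ee_rot: [-1.565, -0.141, 0.131]
force: [0.0, -0.2, -0.4]
width: 0.147
```

>>> move_arm([
  {"x": 0,"y": 0,"z": 0,"rx": 0,"ry": 0,"rz": 0},
  {"x": 0,"y": 0,"z": 0,"rx": 0,"ry": 0,"rz": 0},
  {"x": 0,"y": 0,"z": 0,"rx": 0,"ry": 0,"rz": 0},
], jaw=2.4, newtons=10)

```text
clock: 46.1
position: [0.5897, 0.3202, 0.1384]
ee_rot: [-1.565, -0.142, 0.13]
force: [-1.2, 0.6, -1.4]
width: 0.265
```

```bash
python3 - <<'E'
from h import *
where();print(inhook(arm.observe()["position"]))
im=arm.get_image("side");crop(im,260,120,400,250,4.5,"c29")
E
```

```text
t 46.1 p [0.5897 0.3202 0.1384] yaw 0.1731 ydown [ 0.007  0.002 -1.   ] F [-1.17  0.59 -1.43] w 2.43 j7 -0.45
[-0.03945372  0.00137479]
```

View pics/c29.png

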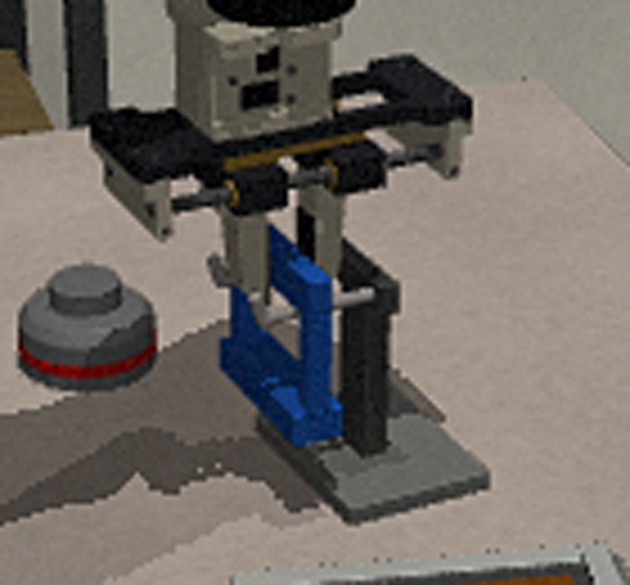

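>>> move_arm([
  {"x": 0,"y": -1.0,"z": 0,"rx": 0,"ry": 0,"rz": 0},
  {"x": 0,"y": -2.0,"z": 0,"rx": 0,"ry": 0,"rz": 0},
  {"x": 0,"y": -3.0,"z": 0,"rx": 0,"ry": 0,"rz": 0},
  {"x": 0,"y": -4.0,"z": 0,"rx": 0,"ry": 0,"rz": 0},
  {"x": -3.0,"y": -3.0,"z": 0,"rx": 0,"ry": 0,"rz": 0},
  {"x": -5.0,"y": 0,"z": 0,"rx": 0,"ry": 0,"rz": 0},
  {"x": -5.0,"y": 0,"z": 0,"rx": 0,"ry": 0,"rz": 0},
  {"x": -3.0,"y": 0,"z": 0,"rx": 0,"ry": 0,"rz": 0},
  {"x": 0,"y": 0,"z": 0,"rx": 0,"ry": 0,"rz": 0},
])

```text
clock: 47.28
position: [0.4276, 0.2925, 0.2774]
ee_rot: [-1.561, -0.146, 0.125]
force: [1.3, 0.7, -0.2]
width: 0.26
```

```bash
python3 - <<'E'
from h import *
where()
for n in("side","top"):
    im=arm.get_image(n); cv2.imwrite(f"pics/{n}10.png",im)
    if n=="side": crop(im,220,120,500,400,2.1,"c30")
    else: crop(im,190,170,460,340,2.9,"c31")
E
```

```text
t 47.27 p [0.4276 0.2925 0.2774] yaw 0.173 ydown [ 0.013  0.006 -1.   ] F [ 1.3   0.73 -0.21] w 2.39 j7 -0.57
```

View pics/c30.png

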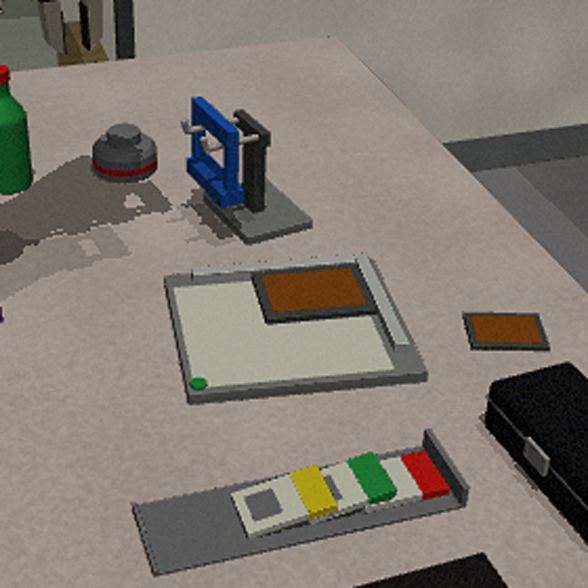

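View pics/c31.png

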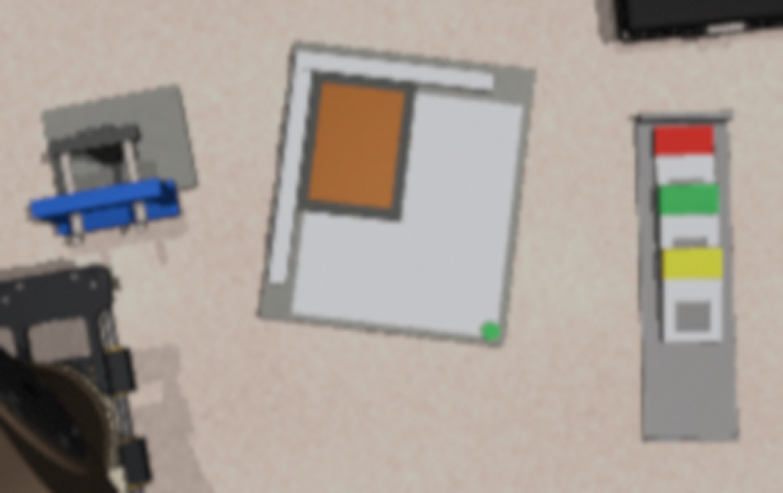

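```bash
python3 - <<'E'
from h import *
def orange(f):
    im=cv2.imread(f); h=cv2.cvtColor(im,cv2.COLOR_BGR2HSV); m=cv2.inRange(h,(5,120,60),(20,255,255)); m[:170]=0;m[300:]=0;m[:,:270]=0;m[:,390:]=0
    c=max(cv2.findContours(m,0,1)[0],key=cv2.contourArea)
    b=cv2.boxPoints(cv2.minAreaRect(c)); W=np.array([bp("top",*p,.022)[:2] for p in b]); 
    e=[W[(i+1)%4]-W[i] for i in range(4)]; l=max(e,key=np.linalg.norm); a=np.arctan(l[1]/l[0])
    M=cv2.moments(m,True); cc=bp("top",M["m10"]/M["m00"],M["m01"]/M["m00"],.022)[:2]
    return cc,a,[round(np.linalg.norm(x),4) for x in e]
for f in("pics/top0.png","pics/top10.png"):
    cc,a,e=orange(f); print(f,cc,incorner(cc)+[.06,.045],a-VY,e)
def P(l): return [(190+(a+.5)/2.9-.5,170+(b+.5)/2.9-.5) for a,b in l]
t=np.array([.52874,-.15398])
for n,l,z in(("A",[(653,128),(713,126)],.012),("C",[(658,186),(718,184)],.0235),("B",[(663,250),(722,249)],.0235)):
    q=np.mean([bp("top",*p,z)[:2] for p in P(l)],0); print(n,"front mid in tray",q-t)
E
```

```text
pics/top0.png [0.60396052 0.08610592] [-0.03457567 -0.04588625] -0.08896398786539331 [np.float64(0.1004), np.float64(0.0702), np.float64(0.1003), np.float64(0.0698)]
pics/top10.png [0.64397826 0.1265347 ] [-9.58287468e-05 -6.41967684e-04] 0.0071166276404428935 [np.float64(0.1002), np.float64(0.0703), np.float64(0.1001), np.float64(0.0699)]
A front mid in tray [ 0.12972527 -0.00016343]
C front mid in tray [ 0.07841973 -0.00085455]
B front mid in tray [ 0.02358254 -0.00337404]
```

```bash
python3 - <<'E'
from cell import arm
print(arm.sign_off())
E
```

```text
the job is handed in; nothing more can be done
None
```

The job is done and handed in at about 47 s of the 210 s; sign-off gives no verdict, so the results below are my own camera and force checks.

- **Cassettes:** Only three were present: red, green and yellow. They lie in the tray as one shingled row with the coloured ends towards the tall wall and showing. The first is about 4 mm from the wall, the spacings are about 51 and 55 mm, and all are within about 4 mm of the midline.
- **Plate:** I moved it only with the pusher, first against the y-side fence and then against the x-side fence. The force rose to about 6 N at each fence. In the last picture it was within about 0.7 mm of both fences and about 0.007 rad from square. I saw no sign of it being knocked at any look.
- **Pusher:** It hangs across both prongs, upright and at rest in the last pictures. From the arm's pose at release, it sits about 5 mm outward of the seat point and 1 mm to the side. While seating it, one downward step briefly pressed the pusher onto the prongs with about 35 N. I relaxed that before releasing.
- **Bystanders:** The bottle, filter and case look unmoved in the pictures, though I did not measure them again. The gripper was clear of everything at hand-in.

No check failed. Along the fence normals, the fitted poses and the pusher position at contact differed by about 2 mm, which is within the calibration error.

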